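# Sort coating coupons and hold a spring probe on the mark

## Task

Sort the two loose round metal coupons into the two empty holders, each lying flat in the round nest that matches its diameter (the middle-sized one is already in its nest; leave it there). Then draw the spring probe out of its leaning stand and hold it upright with its tip inside the scribed ring at the centre of the largest coupon, pressed down gently so that the sprung plunger is about half way in, never right home. Do not drop a coupon or shove the other things; finish while the gripper still holds the probe pressed on the mark.

Things in the scene. Friction and masses are not known exactly. Their poses are not given: they have to be found in the camera images.
- coupon_small: bare aluminium disc, 28 mm diameter, 20 mm thick, about 35 g, lying loose on the worktop; origin at the centre of its underside, z up; a ring of dark dots 12 mm across with a dot at its centre is scribed on the middle of the top face (the small of three look-alike discs: 28, 36 and 44 mm)
- coupon_medium: bare aluminium disc, 36 mm diameter, 20 mm thick, about 55 g, already lying in its nest; origin at the centre of its underside, z up; a ring of dark dots 12 mm across with a dot at its centre is scribed on the middle of the top face (the medium of three look-alike discs: 28, 36 and 44 mm)
- coupon_large: bare aluminium disc, 44 mm diameter, 20 mm thick, about 82 g, lying loose on the worktop; origin at the centre of its underside, z up; a ring of dark dots 12 mm across with a dot at its centre is scribed on the middle of the top face (the large of three look-alike discs: 28, 36 and 44 mm)
- holder_small: fixed grey square plate 70 x 70 x 12 mm with one round nest in the middle, 31 mm in diameter and 6 mm deep (its floor is 6 mm above the worktop), with a 1 mm chamfer, for the 28 mm coupon; origin at the centre of the underside. The three holders stand in a row in any order
- holder_medium: fixed grey square plate 70 x 70 x 12 mm with one round nest in the middle, 39 mm in diameter and 6 mm deep (its floor is 6 mm above the worktop), with a 1 mm chamfer, for the 36 mm coupon; origin at the centre of the underside. The three holders stand in a row in any order
- holder_large: fixed grey square plate 70 x 70 x 12 mm with one round nest in the middle, 47 mm in diameter and 6 mm deep (its floor is 6 mm above the worktop), with a 1 mm chamfer, for the 44 mm coupon; origin at the centre of the underside. The three holders stand in a row in any order
- nest_small (a point): centre of the mouth of the small nest, on the top face of its holder, 12 mm above the worktop
- nest_medium (a point): centre of the mouth of the medium nest, on the top face of its holder, 12 mm above the worktop
- nest_large (a point): centre of the mouth of the large nest, on the top face of its holder, 12 mm above the worktop
- mark_large (a point): centre of the scribed ring on the top face of the large coupon (20 mm above its underside)
- probe_stand: fixed grey stand, base 100 x 70 x 10 mm, with a leaning block (40 x 40 x 62 mm) bored 18 mm wide and 60 mm deep to take the probe's nose; the bore leans 0.35 rad (20 degrees) from vertical towards the stand's -x side, which faces roughly to the robot; origin at the worktop straight below the bore's mouth
- stand_mouth (a point): centre of the bore's mouth, 70 mm above the worktop
- probe: pen-shaped spring probe, 80 g, nose down in the stand, leaning 20 degrees; origin on its axis at the lower end of the steel nose, z along the axis to the handle's top. Nose 16 mm diameter, z = 0 to 40 mm, in the bore; black ribbed round handle 22 mm diameter, z = 40 to 120 mm, its shoulder resting on the block. The plunger sticks out below the nose
- probe_grip (a point): good place to grip: on the handle's axis at z = 85 mm in the probe's frame
- probe_tip (a point): lowest point of the ball tip (8 mm diameter) of the plunger: 18 mm below the probe's origin on its axis when the plunger is out
- plunger (a joint): how far the plunger is pushed into the probe, m: 0 out, 0.014 right home against its stop; spring 400 N/m (about 2.8 N half way in)
- dust_cap: bystander: low black round cap, 39 mm diameter, 14 mm high; origin at its underside
- oil_bottle: bystander: small brown bottle with a black cap, 26 mm diameter, 64 mm tall; origin at its underside
- eyepiece: bystander: black and white microscope eyepiece standing, 34 mm diameter, 50 mm tall; origin at its underside
- chalk: bystander: stick of chalk, 11 x 43 x 11 mm, long along its y; origin at its underside
- lamp_carton: bystander: small yellow carton, 40 x 61 x 41 mm; origin at its underside
- tally_counter: bystander: metal hand counter, 31 x 53 x 50 mm; origin at its underside

How it is judged:
By the outcome, as a careful person would: the job done as asked, in the order asked, and still so for the second after the job is handed in, while the arm keeps its last pose, push and grip.
It also fails if it takes over 72 s, if anything falls off the work surface, if the arm or the gripper's body presses on something with over 40 N, if the wrist force passes 120 N, or if a joint passes its speed limit or range.

## Robot

A 7-joint arm with a two-finger parallel gripper is mounted at the origin on a cart in front of the work surface, level with it; the furniture and walls round the work are solid. World frame = base frame: x ahead of the robot, y to its left, z up, the work surface at z = 0. Lengths are in m, angles in rad, forces in N, time in s.
With the tool pointing down it reaches from about 0.4 to 0.875 m from the base axis. Payload 19.3 kg.
Tool frame: the origin (TCP) lies on the mounting face of the last link; the fingertips stand 173 mm ahead of it and the grasp point (between the pads) lies 155 mm ahead of it; z points along the fingers, y is the line along which they close (so a half turn about z gives the same grasp; the last joint's range is limited). The gripper opens to 85 mm and grips with 20 to 120 N. Pads are 22 mm wide; open, the fingers measure 114 mm over their backs; the gripper's body (76 mm by 85 mm) begins 54 mm behind the grasp point. The pads swing forward as they close: fully open they stand 13 mm farther back than shut.
Start: joints at [-1.191, 0.521, -0.036, 1.599, 0.021, 1.021, -0.113], TCP at [0.272, 0.563, 0.405] pointing down, gripper open.
Joint ranges: [-2.91, 2.91], [-0.3, 2.13], [-1.5, 1.42], [0.17, 2.43], [-1.26, 4.41], [0.16, 1.93], [-2.52, 2.52]. Speed limits (rad/s): [1.89, 1.89, 2.39, 2.39, 3.01, 3.01, 3.01].

## Interface

Orientations are given as [roll, pitch, yaw] about the fixed x, y, z axes, in that order (R = Rz(yaw) Ry(pitch) Rx(roll)).
In Python, from workcell import bot, vision gives the robot as it stands.
- The arm moves only by the shell command python3 -m creep 'ROWS' [FORCE]. ROWS is JSON, a list that holds one entry, the list of rows, each a list of 7 numbers: the opening, from -1 (shut) to 1 (fully open), then the shift along the tool's x, y, z in cm, then the turn, a rotation vector about the tool's x, y, z in rad. In form: [[[grip, tx, ty, tz, rx, ry, rz], ...]]. A call has 1 to 12 rows; each row shifts and turns the commanded pose from where the row before left it, along the tool's axes as they then stand; what a row does not reach is not made up. A row lasts 1/8 s, in which the tool goes at most 62.5 mm and 10.7 degrees, less where a joint would pass 70% of its speed; a pose out of reach is approached as far as the arm can. A call with a gripper value outside its range is refused whole. The fingers move at their own pace and stop on an object; FORCE is the grip in N (left out, the last holds). Time passes only in rows, so rows that do not move let the fingers close. It gives the time, the measured TCP pose, the force, the opening and the grip force at its end, in the units of the state.
- bot.observe(): the state, without advancing time (a new reading comes with each control period).
- vision.grab_frame(name): name is "side" or "top"; returns a dict with "image" (420x560x3 uint8, blue, green, red), "depth" (420x560 float32, m along the optical axis (not along the pixel's ray), 0 where there is no reading), "fovy" (degrees; the focal length in pixels is half the picture's height over the tangent of half this angle, whatever the lens; pixels are square), "cx", "cy" (the principal point, pixels), "k1" (the pictures are not rectified: a ray, as slopes to the right and down, at radius r is drawn at 1 + k1 r^2 times it, then the intrinsics apply), "cam_to_world" (4x4, takes a point from camera to world coordinates). Camera axes: x right, y down, z forward; pixel columns grow to the right and rows downward; lengths in m; the calibration is good to about 2 mm. A picture is of the moment at which its call begins.
- bot.job_done(): hands the job in; it is judged then, once.
The state is a dict: "clock": time; "qpos": joint angles; "qd": joint speeds; "joint_efforts": joint torques, N m; "position": TCP position; "tool_rot": TCP orientation; "force": force on the tool from outside, world axes, zero at the start; "moment": the same for the moment, N m; "grip_width": finger opening in m; "finger_force": force on a finger pad.
Only numpy, scipy, OpenCV 4.12 (cv2) and the standard library are available. Lean on these libraries where they do the work, as an engineer would, in place of code of your own. Each camera call takes 0.05 s, during which the arm holds its last target. There are 200 camera calls.

## Working session

There is one attempt and no reset: what is moved stays moved. The work goes in short steps, Python scripts to look and compute and a shell command to move; the robot and the scene stay as the last step left them, time stands still between calls to the robot, and variables do not carry over. Pictures are saved under pics/ and viewed, at most 10 in all, crops included, and the job is handed in when it is done.

```bash
ls; mkdir -p pics
cat > h.py <<'E'
import numpy as np, cv2, pickle
from workcell import bot, vision
def grab(n,save):
    f=vision.grab_frame(n); cv2.imwrite(f'pics/{save}.png',f['image']); pickle.dump(f,open(f'pics/{save}.pkl','wb')); return f
def load(s): return pickle.load(open(f'pics/{s}.pkl','rb'))
def ray(f,u,v):
    F=f['image'].shape[0]/2/np.tan(np.radians(f['fovy'])/2)
    d=np.array([(u-f['cx'])/F,(v-f['cy'])/F]); s=d.copy()
    for _ in range(20): s=d/(1+f['k1']*(s@s))
    return np.array([s[0],s[1],1])
def at_z(f,u,v,z):
    T=np.array(f['cam_to_world']); r=T[:3,:3]@ray(f,u,v); o=T[:3,3]
    return o+r*(z-o[2])/r[2]
def dep(f,u,v):
    T=np.array(f['cam_to_world']); return T[:3,:3]@(ray(f,u,v)*f['depth'][int(round(v)),int(round(u))])+T[:3,3]
def proj(f,p):
    T=np.array(f['cam_to_world']); c=T[:3,:3].T@(np.array(p)-T[:3,3]); s=c[:2]/c[2]
    F=f['image'].shape[0]/2/np.tan(np.radians(f['fovy'])/2)
    return s*(1+f['k1']*(s@s))*F+[f['cx'],f['cy']]
E
python3 - <<'E'
from h import *
for n in('top','side'):
    f=grab(n,n+'0'); print(n,f['fovy'],f['cx'],f['cy'],f['k1'],np.round(f['cam_to_world'],3).tolist())
print(bot.observe())
a=cv2.imread('pics/top0.png');cv2.imwrite('pics/t0b.png',cv2.resize(a,(800,600),interpolation=cv2.INTER_CUBIC))
a=cv2.imread('pics/side0.png');cv2.imwrite('pics/s0b.png',cv2.resize(a,(800,600),interpolation=cv2.INTER_CUBIC))
E
```

```text
pics
top 47.063800859977704 283.35926881742773 209.7343483272246 -0.1220734955615577 [[-0.006, -0.998, 0.067, 0.335], [-1.0, 0.007, 0.011, 0.004], [-0.012, -0.067, -0.998, 1.572], [0.0, 0.0, 0.0, 1.0]]
side 56.97263203758421 279.9515592001474 203.7570540294822 -0.09568225680373797 [[0.937, -0.178, 0.302, 0.112], [-0.35, -0.439, 0.827, -0.9], [-0.014, -0.881, -0.474, 0.645], [0.0, 0.0, 0.0, 1.0]]
{'clock': 0.1, 'qpos': array([-1.19123253,  0.52197661, -0.03631979,  1.59995794,  0.02122725,
        1.02108756, -0.11282131]), 'qd': array([-0.00022826, -0.00048153,  0.000696  , -0.00144594, -0.00053507,
        0.00044136,  0.00063909]), 'joint_efforts': array([ 4.84708391e-03, -9.28481627e+01,  1.98473990e+00, -3.70536625e+01,
        1.81763089e-02,  5.37408385e-03,  1.12791670e-05]), 'position': array([0.27169229, 0.56271862, 0.40416696]), 'tool_rot': array([-3.14055358e+00,  9.97782234e-05,  2.69180437e+00]), 'force': array([0.59976901, 0.20345629, 0.49119896]), 'moment': array([0.00960906, 0.01358426, 0.02075048]), 'finger_force': 0.0, 'grip_width': 0.08545306937882817}
```

View pics/t0b.png

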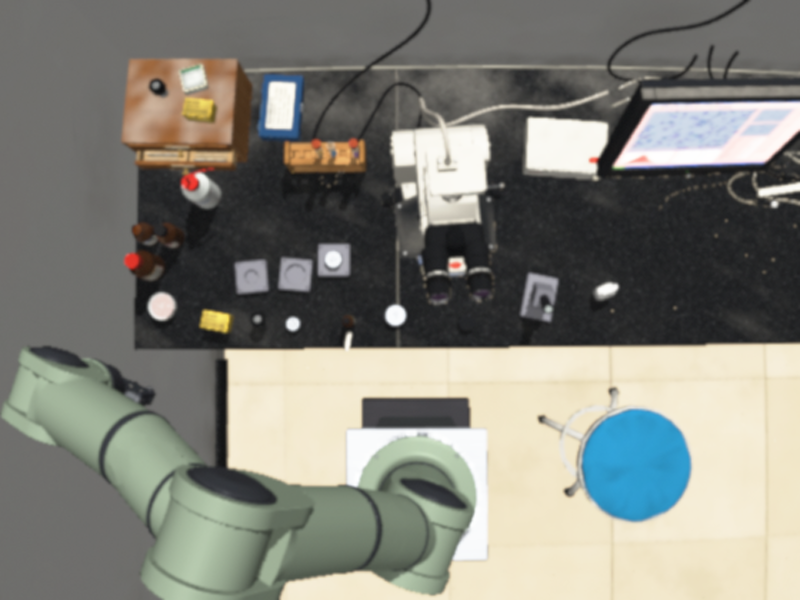

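View pics/s0b.png

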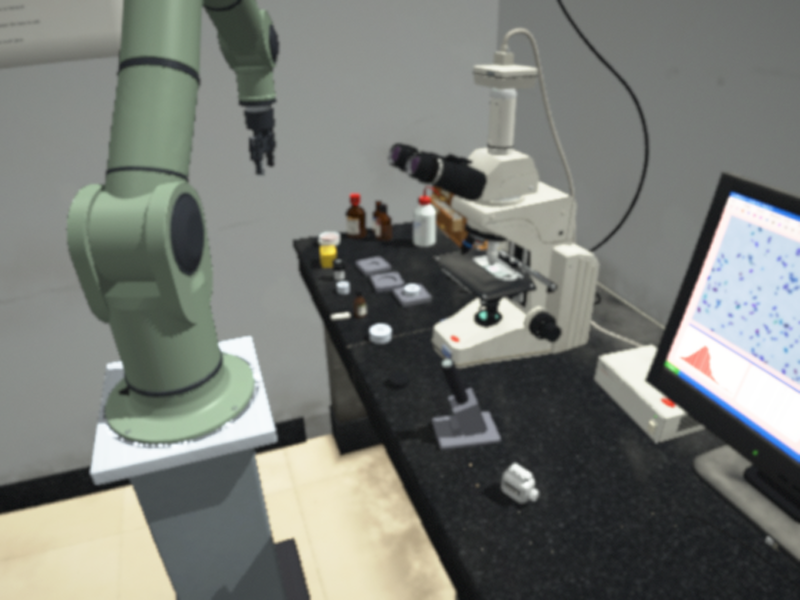

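The top view shows the holders at about (252,276), (295,273) and (334,260) on the 800-wide picture, with the medium coupon in the last one. The small disc is at (293,324), the large disc at (395,316) and the stand at (540,297). The side view agrees. Next I enlarge these areas.

Run:
```python
from h import *
f=load('top0'); a=f['image']
c=a[165:250,155:290]; d=a[165:250,265:400]
big=lambda c:cv2.resize(c,(800,503),interpolation=cv2.INTER_CUBIC)
cv2.imwrite('pics/t1.png',big(c)); cv2.imwrite('pics/t2.png',cv2.convertScaleAbs(big(d),alpha=1.6,beta=20))
```

```text
(no output)
```

View pics/t1.png

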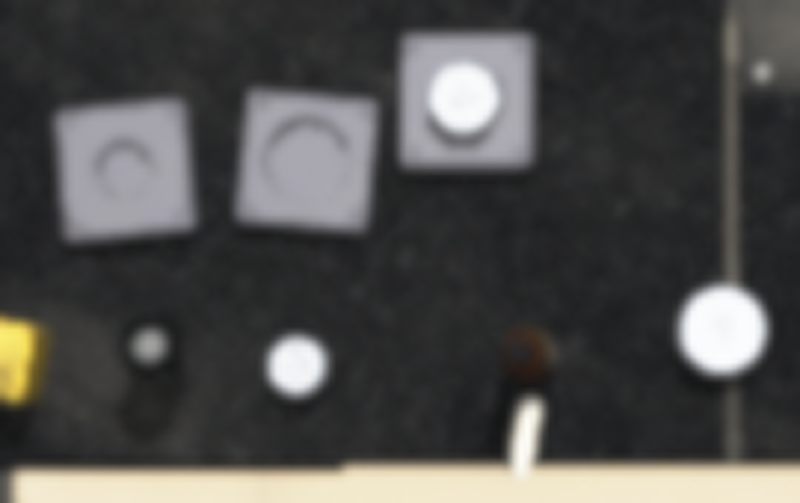

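View pics/t2.png

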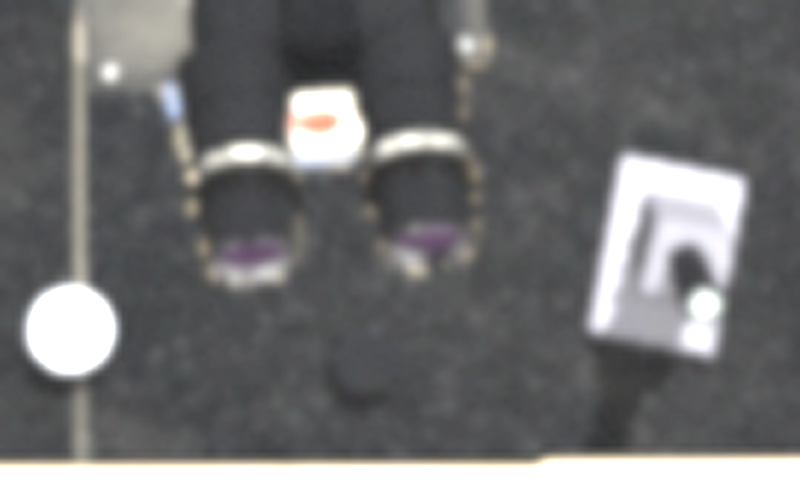

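The two crops (5.926x) show these pixel positions:
- **Small holder:** crop 1 corners (55,112), (185,97), (196,230), (66,243).
- **Large holder:** corners (247,90), (378,99), (367,233), (235,220).
- **Discs:** (297,366) and (723,331).
- **Stand:** crop 2 base corners (622,150), (748,180), (718,357), (588,332), with the handle top at about (705,303).
- **Dust cap:** near (360,370) in crop 2.

Run:
```python
from h import *
f=load('top0'); k=800/135
T=lambda x,y,x0=155:((x+.5)/k-.5+x0,(y+.5)/k-.5+165)
P=lambda x,y,z,x0=155:at_z(f,*T(x,y,x0),z)
np.set_printoptions(precision=4,suppress=True)
def quad(n,c,z,x0=155):
    q=np.array([P(*p,z,x0) for p in c]); print(n,q.mean(0),'sides',np.linalg.norm(np.diff(q,axis=0,append=q[:1]),axis=1),'yaw', [np.arctan2(*(q[i]-q[j])[1::-1]) for i,j in((0,3),(1,2))])
quad('hs',[(55,112),(185,97),(196,230),(66,243)],.012)
quad('hl',[(247,90),(378,99),(367,233),(235,220)],.012)
quad('st',[(622,150),(748,180),(718,357),(588,332)],.01,265)
g=cv2.cvtColor(f['image'],cv2.COLOR_BGR2GRAY).astype(float)
for n,x,y,r,z,zz in(('cs',297,366,8,.02,0),('cl',723,331,11,.02,0),('cm',463,97,9,.026,0)):
    u,v=map(round,T(x,y)); w=g[v-r:v+r+1,u-r:u+r+1]; m=np.clip((w-120)/100,0,1)
    vv,uu=np.mgrid[v-r:v+r+1,u-r:u+r+1]; c=((m*uu).sum()/m.sum(),(m*vv).sum()/m.sum())
    p=at_z(f,*c,z); d=np.linalg.norm(at_z(f,c[0]+1,c[1],z)-p); print(n,c,p,'diam',2*np.sqrt(m.sum()/np.pi)*d,'depth',dep(f,*c))
for n,x,y,x0 in(('hs floor',125,175,155),('hs plate',80,220,155),('hl floor',307,165,155),('hl plate',255,205,155),('eyep',150,345,155),('bottle',527,352,155),('chalk',525,430,155),('cap',360,370,265),('handle top',705,303,265)): print(n,dep(f,*T(x,y,x0)))
# nest circle rims: edges
print('nest hs',P(124,168,.012),'nest hl',P(306,161,.012))
# microscope low parts
d=f['depth']; print('eyepieces z', dep(f,*T(250,270,265)),dep(f,*T(425,260,265)))
# probe points: top & side
for cam in('top0','side0'):
    f=load(cam); T4=np.array(f['cam_to_world']); pts=[]
    for v in range(420):
        for u in range(560):
            if f['depth'][v,u]>0:
                p=dep(f,u,v)
                if .4<p[0]<.75 and -.46<p[1]<-.26 and .015<p[2]<.25: pts.append([*p,u,v])
    pts=np.array(pts); np.save(cam+'p.npy',pts); print(cam,len(pts),pts.min(0),pts.max(0))
    for z0 in np.arange(.02,.2,.012):
        s=pts[(pts[:,2]>=z0)&(pts[:,2]<z0+.012)]
        if len(s): print(round(z0,3),len(s),s[:,:3].mean(0),np.ptp(s[:,:2],axis=0))
```

```text
hs [0.496  0.3748 0.012 ] sides [0.0735 0.0742 0.0731 0.0733] yaw [np.float64(0.09752842714924491), np.float64(0.09252898652641191)]
hl [0.5007 0.2736 0.012 ] sides [0.0732 0.0743 0.0737 0.0724] yaw [np.float64(-0.08434389216775313), np.float64(-0.07749543797178712)]
st [ 0.4451 -0.2842  0.01  ] sides [0.0716 0.0992 0.0729 0.1022] yaw [np.float64(-0.2024939794089335), np.float64(-0.18902179590655474)]
cs (np.float64(204.5799752014879), np.float64(226.2692188468692)) [0.3873 0.2773 0.02  ] diam 0.02957221593007629 depth [0.3872 0.2768 0.0229]
cl (np.float64(276.4838319541693), np.float64(220.19770846594525)) [0.4056 0.0445 0.02  ] diam 0.0455740943779003 depth [0.4053 0.0443 0.0271]
cm (np.float64(233.0460101315239), np.float64(180.475995724311)) [0.5348 0.1843 0.026 ] diam 0.05376888052339988 depth [0.5352 0.1847 0.0232]
hs floor [0.4945 0.3774 0.0017]
hs plate [0.4683 0.399  0.0161]
hl floor [0.4989 0.2746 0.005 ]
hl plate [0.4763 0.3024 0.0106]
eyep [0.3978 0.3517 0.0492]
bottle [0.3924 0.1468 0.064 ]
chalk [0.3518 0.1532 0.0083]
cap [ 0.3829 -0.1132  0.0125]
handle top [ 0.4108 -0
[... 1286 characters left out ...]
0.3663  0.0504] [0.3273 0.1874]
0.056 612 [ 0.6796 -0.3474  0.061 ] [0.3307 0.1748]
0.068 135 [ 0.445  -0.2907  0.074 ] [0.0387 0.0435]
0.08 41 [ 0.4336 -0.2877  0.0863] [0.0244 0.0142]
0.092 40 [ 0.4301 -0.2872  0.0978] [0.023  0.0129]
0.104 53 [ 0.4563 -0.3007  0.1107] [0.2895 0.1658]
0.116 172 [ 0.6316 -0.3932  0.1224] [0.2971 0.1838]
0.128 178 [ 0.6278 -0.3914  0.134 ] [0.3031 0.1846]
0.14 215 [ 0.6078 -0.3778  0.1463] [0.3056 0.1922]
0.152 166 [ 0.7075 -0.4277  0.1578] [0.2985 0.1878]
0.164 151 [ 0.7118 -0.4265  0.1701] [0.0092 0.0654]
0.176 158 [ 0.7141 -0.4279  0.1823] [0.0102 0.0654]
0.188 152 [ 0.7164 -0.4276  0.1941] [0.0105 0.0651]
0.2 156 [ 0.7185 -0.428   0.2059] [0.0108 0.0653]
```

Run:
```python
from h import *
f=load('top0'); g=cv2.cvtColor(f['image'],cv2.COLOR_BGR2GRAY)
print('cs row',g[226,194:216],'col',g[216:237,205]); print('cl row',g[220,264:290],'col',g[208:233,276])
print('hs row',g[202,160:192], 'col',g[178:210,170]); print('hl row',g[202,192:222],'col',g[176:208,198])
pr=lambda *p: np.round(proj(f,p),1)
for n,x,y,r in(('cs',.3873,.2773,.014),('cl',.4056,.0445,.022)):
    for z in(.02,0): print(n,z,'left,right,top,bot',pr(x,y+r,z),pr(x,y-r,z),pr(x+r,y,z),pr(x-r,y,z))
k=800/135
def q(x,y,yaw,z):
    c,s=np.cos(yaw),np.sin(yaw); return [np.round(proj(f,[x+c*a-s*b,y+s*a+c*b,z]),1) for a,b in((.035,.035),(.035,-.035),(-.035,-.035),(-.035,.035))]
print('hs',q(.4965,.3752,.095,.012)); print('hl',q(.5005,.2738,-.081,.012))
for n,c in(('hs',[(55,112),(185,97),(196,230),(66,243)]),('hl',[(247,90),(378,99),(367,233),(235,220)])): print(n,[np.round(((x+.5)/k-.5+155,(y+.5)/k-.5+165),1) for x,y in c])
# probe model check
st=np.array([.437,-.281]); yaw=-.195; ax=np.array([-np.sin(.35)*np.cos(yaw),-np.sin(.35)*np.sin(yaw),np.cos(.35)])
m=np.array([*st,.07])
for cam in('top0','side0'):
    F=load(cam); im=F['image'].copy(); x,y=map(int,proj(F,m+ax*.04)); s=12; c=cv2.resize(im[y-25:y+25,x-25:x+25],(600,600),interpolation=cv2.INTER_CUBIC)
    for t in(0,.04,.08):
        p=proj(F,m+ax*t)-[x-25,y-25]; cv2.circle(c,tuple(int(i) for i in (p+.5)*s),4,(0,0,255),1)
    cv2.imwrite(f'pics/pr_{cam}.png',cv2.convertScaleAbs(c,alpha=1.5,beta=20))
a=np.hstack([cv2.resize(cv2.imread(f'pics/pr_{c}.png'),(400,400)) for c in('top0','side0')]); cv2.imwrite('pics/pr.png',a)
```

```text
cs row [ 48  48  47  48  52  84 161 227 243 244 243 242 239 243 234 179 100  52
  40  39  42  44] col [ 39  40  40  40  52 107 182 229 239 241 242 242 243 241 222 153  78  36
  32  37  42]
cl row [ 38  39  40  41  63 125 207 246 251 251 250 248 246 245 248 251 252 251
 246 212 128  56  33  33  35  34] col [ 49  50  51  57  88 163 231 249 251 250 247 245 246 248 249 250 251 251
 245 197 107  45  31  37  44]
hs row [ 32  34  35  37  49  80 117 142 154 160 163 165 165 165 164 164 164 162
 160 158 156 155 154 151 145 141 131 105  67  43  38  37] col [ 39  40  42  47  76 119 150 163 165 166 165 164 161 156 152 153 157 160
 162 164 165 166 166 166 163 153 128  88  48  31  37  43]
hl row [ 39  40  52  72  87  95 101 108 112 115 117 119 122 126 131 136 141 143
 148 151 151 147 141 131 105  67  43  38  36  35] col [ 42  43  46  69 104 131 143 152 160 163 164 164 164 162 159 158 158 161
 162 165 166 166 166 162 156 139 101  56  31  33  38  41]
cs 0.02 left,right,top,bot [200.3 226.3] [208.9 226.3] [204.6 222. ] [204.6 230.6]
cs 0 left,right,top,bot [201.4 226.5] [209.9 226.5] [205.7 222.2] [205.6 230.8]
cl 0.02 left,right,top,bot [269.7 220.2] [283.3 220.2] [276.4 213.4] [276.5 227. ]
cl 0 left,right,top,bot [269.9 220.5] [283.4 220.4] [276.6 213.8] [276.7 227.2]
hs [array([164.3, 183.8]), array([185.2, 181.5]), array([187. , 202.7]), array([166. , 204.9])]
hl [array([196.6, 180.3]), array([217.8, 181.9]), array([216. , 203.1]), array([194.8, 201.6])]
hs [array([163.9, 183.5]), array([185.8, 181. ]), array([187.7, 203.4]), array([165.7, 205.6])]
hl [array([196.3, 179.8]), array([218.4, 181.3]), array([216.5, 203.9]), array([194.2, 201.7])]
```

View pics/pr.png

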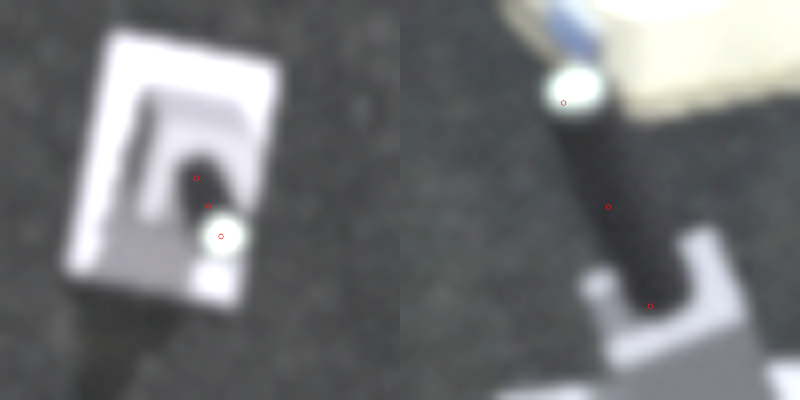

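```bash
cat > cloud.py <<'E'
from h import *
def cloud(f):
    F=210/np.tan(np.radians(f['fovy'])/2); K=np.array([[F,0,f['cx']],[0,F,f['cy']],[0,0,1]])
    v,u=np.mgrid[0:420,0:560]; uv=np.stack([u,v],-1).reshape(-1,1,2).astype(float)
    s=(uv[:,0]-[f['cx'],f['cy']])/F; d=s.copy()
    for _ in range(20): s=d/(1+f['k1']*(s**2).sum(1,keepdims=True))
    z=f['depth'].reshape(-1); p=np.c_[s*z[:,None],z]; T=np.array(f['cam_to_world'])
    w=p@T[:3,:3].T+T[:3,3]; return w[z>0],f['image'].reshape(-1,3)[z>0]
E
python3 - <<'E'
from cloud import *
np.set_printoptions(precision=3,suppress=True)
tcp=np.array([.272,.563,.404]); az=np.arctan2(.563,.272); e=np.array([np.cos(az),np.sin(az)]); l=np.array([-e[1],e[0]])
W=[cloud(load(c))[0] for c in('top0','side0')]
for n,w in zip(('top','side'),W):
    r=(w[:,:2]-tcp[:2])@e; s=(w[:,:2]-tcp[:2])@l; h=w[:,2]-tcp[2]
    for a in np.arange(-.2,.3,.05):
        m=(abs(r)<.2)&(abs(s)<.2)&(h>=a)&(h<a+.05)
        if m.sum()>4: print(n,'h',round(a,2),m.sum(),'fwd',np.percentile(r[m],[1,99]),'lat',np.percentile(s[m],[1,99]))
for n,w in zip(('top','side'),W):
    for z in np.arange(.1,.6,.05):
        for x0 in (.34,.40,.46,.52):
            m=(w[:,0]>x0)&(w[:,0]<x0+.06)&(w[:,1]>-.2)&(w[:,1]<.15)&(w[:,2]>z)&(w[:,2]<z+.05)
            if m.sum()>3: print(n,'z',round(z,2),'x',x0,m.sum(),'y',np.percentile(w[m,1],[2,98]),'xmin',w[m,0].min())
E
```

```text
top h -0.2 621 fwd [0.013 0.199] lat [-0.188  0.196]
top h -0.15 803 fwd [-0.075  0.199] lat [-0.19   0.198]
top h -0.1 1067 fwd [-0.075  0.199] lat [-0.19   0.197]
top h -0.05 1094 fwd [-0.041  0.199] lat [-0.189  0.197]
top h -0.0 1265 fwd [-0.044  0.199] lat [-0.19   0.197]
top h 0.05 1589 fwd [-0.     0.199] lat [-0.189  0.197]
top h 0.1 1530 fwd [-0.046  0.198] lat [-0.189  0.195]
top h 0.15 630 fwd [-0.091  0.05 ] lat [-0.063  0.054]
top h 0.2 1978 fwd [-0.134  0.028] lat [-0.064  0.053]
top h 0.25 1581 fwd [-0.192 -0.059] lat [-0.071  0.03 ]
side h -0.2 1228 fwd [0.009 0.197] lat [-0.187  0.197]
side h -0.15 1302 fwd [-0.071  0.197] lat [-0.187  0.197]
side h -0.1 1417 fwd [-0.073  0.199] lat [-0.189  0.191]
side h -0.05 1392 fwd [-0.04   0.197] lat [-0.188  0.181]
side h -0.0 1391 fwd [-0.048  0.197] lat [-0.188  0.17 ]
side h 0.05 1405 fwd [-0.048  0.198] lat [-0.187  0.156]
side h 0.1 1389 fwd [-0.083  0.198] lat [-0.189  0.15 ]
side h 0.15 1463 fwd [-0.162  0.198] lat [-0.187  0.14 ]
side h 0.2 1286 fwd [-0.197  0.198] lat [-0.19   0.132]
side h 0.25 74 fwd [-0.198  0.171]
[... 846 characters left out ...]
 0.2 x 0.52 115 y [-0.092 -0.042] xmin 0.5433803594021871
side z 0.25 x 0.52 299 y [-0.119 -0.031] xmin 0.5380641771462477
side z 0.3 x 0.46 17 y [-0.118 -0.09 ] xmin 0.49940170679742774
side z 0.3 x 0.52 462 y [-0.119 -0.021] xmin 0.5210706044711095
side z 0.35 x 0.4 181 y [-0.132 -0.037] xmin 0.40982277765436953
side z 0.35 x 0.46 404 y [-0.131 -0.046] xmin 0.4602055123154785
side z 0.35 x 0.52 560 y [-0.121 -0.029] xmin 0.5200092151795661
side z 0.4 x 0.4 511 y [-0.132 -0.025] xmin 0.41175526247077454
side z 0.4 x 0.46 184 y [-0.129 -0.035] xmin 0.4603446048665766
side z 0.4 x 0.52 18 y [-0.084 -0.032] xmin 0.5200309019883915
side z 0.5 x 0.52 292 y [-0.107 -0.028] xmin 0.5656781139270624
```

```bash
cat > plan.py <<'E'
import sys; from h import *
from scipy.spatial.transform import Rotation as R
# usage: plan.py x y z roll pitch yaw  (target TCP): turn first, then shift in turned tool axes
def plan(t):
    o=bot.observe(); A=R.from_euler('xyz',o['tool_rot']); B=R.from_euler('xyz',t[3:]); d=np.array(t[:3])-o['position']
    np.set_printoptions(precision=3,suppress=True)
    rv=(A.inv()*B).as_rotvec(); print('turn rv',rv,'rows',np.linalg.norm(rv)/.185)
    s=B.inv().apply(d)*100; print('shift cm after turn',s,'rows',np.linalg.norm(s)/6.2,'| world mm',d*1000,'| q',o['qpos'],'t',o['clock'],'F',o['force'],'w',o['grip_width'])
if __name__=='__main__': plan(list(map(float,sys.argv[1:])))
E
python3 -m creep '[[[0.2,0,0,0,0,0,0.16],[0.2,0,0,0,0,0,0.16],[0.2,0,0,0,0,0,0.16],[0.2,0,0,0,0,0,0.16],[0.2,0,0,0,0,0,0.16],[0.2,0,0,0,0,0,0.16],[0.2,0,0,0,0,0,0.16]]]' 30
python3 plan.py 0.3875 0.2772 0.26 3.1416 0 1.5708
```

```text
clock: 0.98
position: [0.2717, 0.5627, 0.4044]
tool_rot: [-3.141, 0.001, 1.566]
force: [-0.5, -1.0, -0.0]
grip_width: 0.0513
finger_force: 0.0
turn rv [-0.     0.001 -0.004] rows 0.02367162695807943
shift cm after turn [-28.554  11.58   14.437] rows 5.488280071157202 | world mm [ 115.801 -285.541 -144.369] | q [-1.376  0.534  0.24   1.611 -0.143  1.015 -1.098] t 0.975 F [-0.465 -1.048 -0.01 ] w 0.05131360047114613
```

```bash
python3 -m creep '[[[0.2,-4.8,1.93,0.5,0,0,0],[0.2,-4.8,1.93,0.5,0,0,0],[0.2,-4.8,1.93,0.5,0,0,0],[0.2,-4.8,1.93,0.5,0,0,0],[0.2,-4.8,1.93,0.5,0,0,0],[0.2,-4.5,1.93,0.5,0,0,0],[0.2,0,0,5,0,0,0],[0.2,0,0,5,0,0,0],[0.2,0,0,4,0,0,0],[0.2,0,0,0,0,0,0]]]'
python3 plan.py 0.3873 0.2773 0.178 3.1416 0 1.5708
python3 - <<'E'
from h import *
f=grab('side','s2'); u,v=map(int,proj(f,[.39,.28,.06])); print(u,v)
cv2.imwrite('pics/s2c.png',cv2.resize(f['image'][v-40:v+35,u-50:u+50],(800,600),interpolation=cv2.INTER_CUBIC))
E
```

```text
clock: 2.22
position: [0.3873, 0.2773, 0.2328]
tool_rot: [-3.138, 0.003, 1.572]
force: [-0.0, 0.5, 1.7]
grip_width: 0.0512
finger_force: 0.0
turn rv [-0.004  0.003  0.001] rows 0.026647928805031734
shift cm after turn [-0.001  0.004  5.483] rows 0.8844327691320585 | world mm [  0.036  -0.012 -54.835] | q [-0.892  0.588  0.194  2.118 -0.242  0.461 -0.512] t 2.225 F [-0.011  0.529  1.741] w 0.05115986933961893
238 188
```

View pics/s2c.png

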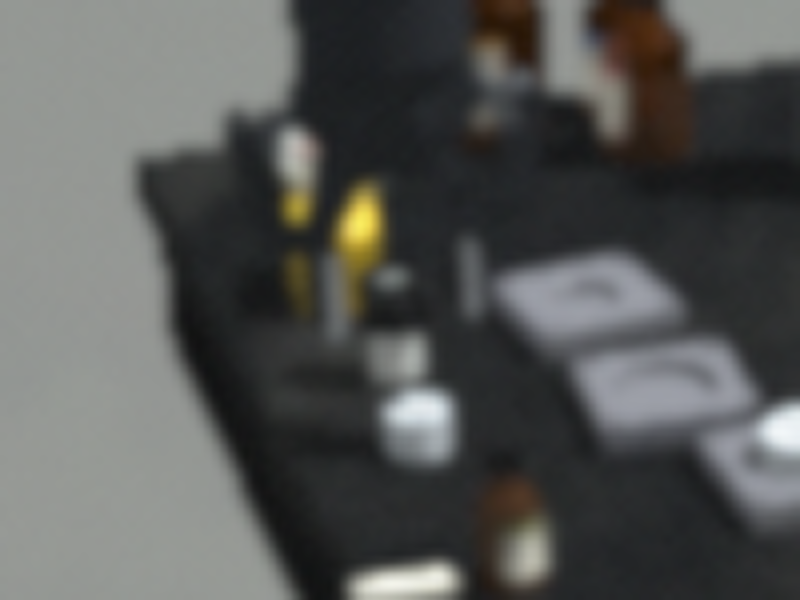

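The crop shows both pads astride the small disc, at (335,295) and (470,280). Their tips project to where the planned pose says, so I descend, grip and lift.

```bash
python3 -m creep '[[[0.2,0,0,2.5,0,0,0],[0.2,0,0,2,0,0,0],[0.2,0,0,1,0,0,0],[0.2,0,0,0,0,0,0],[-0.6,0,0,0,0,0,0],[-0.6,0,0,0,0,0,0],[-0.6,0,0,0,0,0,0],[-0.6,0,0,0,0,0,0],[-0.6,0,0,0,0,0,0]]]' 30
python3 -m creep '[[[-0.6,0,0,-1,0,0,0],[-0.6,0,0,-3,0,0,0],[-0.6,0,0,-3,0,0,0],[-0.6,0,0,0,0,0,0]]]'
python3 plan.py 0.4968 0.3755 0.25 3.1416 0 1.5708
python3 - <<'E'
from h import *
f=grab('top','t3'); u,v=map(int,proj(f,[.4,.28,.09])); print(u,v)
f2=grab('side','s3'); a,b=map(int,proj(f2,[.39,.28,.09])); print(a,b)
r=lambda i,u,v:cv2.resize(i[v-20:v+20,u-20:u+20],(400,400),interpolation=cv2.INTER_CUBIC)
cv2.imwrite('pics/c3.png',np.hstack([r(f['image'],u,v),r(f2['image'],a,b)]))
E
```

```text
clock: 3.4
position: [0.3881, 0.2781, 0.1807]
tool_rot: [3.141, -0.001, 1.572]
force: [-1.4, -0.9, 12.2]
grip_width: 0.0265
finger_force: 28.7
clock: 3.9
position: [0.3882, 0.2783, 0.2521]
tool_rot: [3.139, -0.003, 1.572]
force: [-0.3, -0.1, -1.3]
grip_width: 0.0261
finger_force: 29.7
turn rv [ 0.003 -0.003  0.001] rows 0.02151746600649752
shift cm after turn [ 9.721 10.858  0.207] rows 2.350844896371042 | world mm [108.58   97.21   -2.074] | q [-0.908  0.552  0.214  2.111 -0.236  0.497 -0.517] t 3.9 F [-0.275 -0.138 -1.32 ] w 0.026073325290174677
199 221
237 180
```

View pics/c3.png

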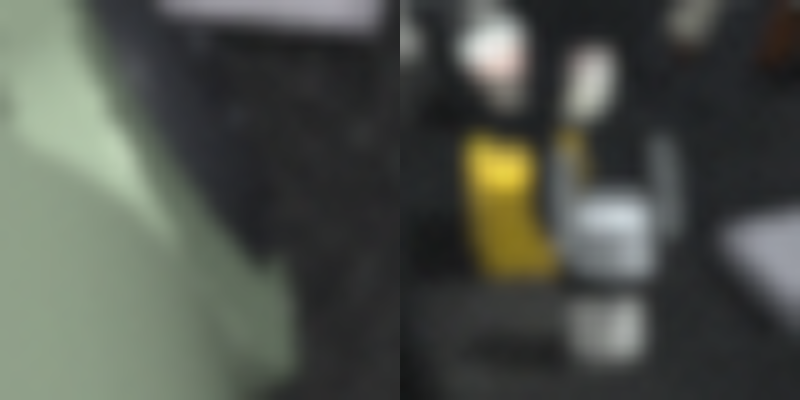

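The side half of the crop shows the disc level between the pads, with the tips about half way down its side and centred near (610,237). I carry it over the small nest.

```bash
python3 -m creep '[[[-0.6,2.43,2.71,0,0,0,0],[-0.6,2.43,2.71,0,0,0,0],[-0.6,2.43,2.71,0,0,0,0],[-0.6,2.43,2.71,0,0,0,0],[-0.6,0,0,1,0,0,0],[-0.6,0,0,1,0,0,0],[-0.6,0,0,0,0,0,0]]]'
python3 plan.py 0.4968 0.3755 0.2 3.1416 0 1.5708
python3 - <<'E'
from h import *
for s,u,v,p in(('s2',240.2,201.4,(.3873,.2773,.01)),('s3',238.0,183.7,(.3882,.2783,.0814))):
    f=load(s); print(s,'resid px',np.array([u,v])-proj(f,p),'px per mm x',(proj(f,np.add(p,(.001,0,0)))-proj(f,p)),'y',(proj(f,np.add(p,(0,.001,0)))-proj(f,p)))
f=grab('side','s4'); o=bot.observe(); u,v=map(int,proj(f,o['position']-[0,0,.19])); print(u,v)
cv2.imwrite('pics/c4.png',cv2.resize(f['image'][v-24:v+36,u-40:u+40],(800,600),interpolation=cv2.INTER_CUBIC))
E
```

```text
clock: 4.88
position: [0.4954, 0.3745, 0.2285]
tool_rot: [-3.14, 0.002, 1.571]
force: [1.1, 1.0, 0.1]
grip_width: 0.0263
finger_force: 29.7
turn rv [-0.002  0.002  0.001] rows 0.0144737623767249
shift cm after turn [0.1   0.137 2.847] rows 0.4600519591028145 | world mm [  1.367   0.998 -28.473] | q [-0.889  0.755  0.22   1.739 -0.241  0.676 -0.537] t 4.875 F [1.119 0.971 0.133] w 0.02631152957284308
s2 resid px [ 1.64335525 -0.32910476] px per mm x [ 0.27522484 -0.05016141] y [-0.07429374 -0.12376983]
s3 resid px [0.6040623  0.53356807] px per mm x [ 0.28220552 -0.04741075] y [-0.07524521 -0.11506018]
259 178
```

View pics/c4.png

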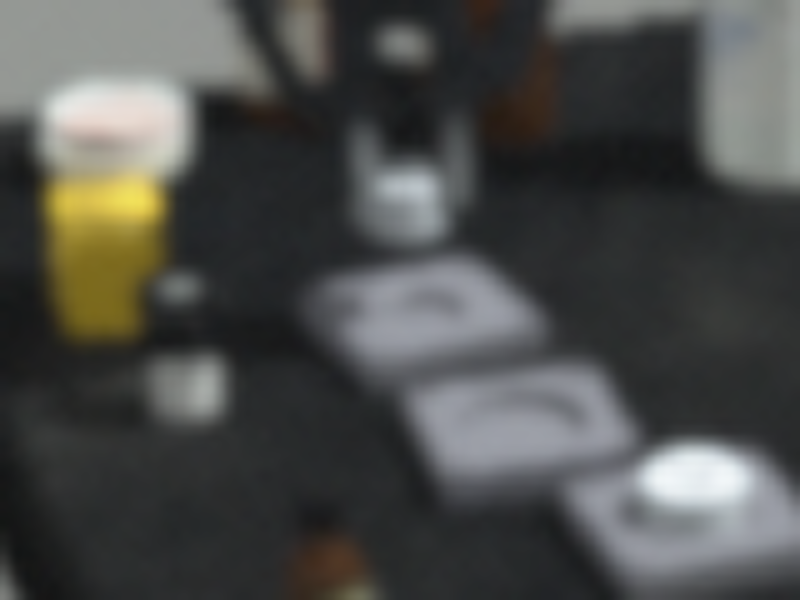

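The crop shows the disc at (405,208) above the small plate, whose top-face corners are at (303,295), (470,255), (550,325) and (370,380). I work out the relative offset in the side camera.

Run:
```python
from h import *
f=load('s4'); P=lambda x,y,z: at_z(f,219+(x+.5)/10-.5,154+(y+.5)/10-.5,z)
c=[(303,295),(470,255),(550,325),(370,380)]; q=np.array([P(*p,.012) for p in c]); print('plate',q.mean(0),np.linalg.norm(np.diff(q,axis=0),axis=1))
print('coupon',P(405,208,.058)); 
c=[(405,395),(590,358),(640,440),(450,490)]; q=np.array([P(*p,.012) for p in c]); print('hl plate',q.mean(0),np.linalg.norm(np.diff(q,axis=0),axis=1))
```

```text
plate [0.50164939 0.37491338 0.012     ] [0.07211106 0.07204647 0.07931288]
coupon [0.49506907 0.37150363 0.058     ]
hl plate [0.5067305  0.27635953 0.012     ] [0.07314791 0.0691178  0.07542179]
```

Run:
```python
from h import *
np.set_printoptions(linewidth=200,precision=2,suppress=True)
G=lambda s:cv2.cvtColor(load(s)['image'],cv2.COLOR_BGR2GRAY)
g=G('s2'); print('s2 pads rows 180,184 u222..254'); print(g[180,222:254]);print(g[184,222:254]);print(g[187,222:254])
print('coupon rows 201,204 u230:252'); print(g[201,230:252]); print(g[203,230:252]); print('col 240',g[192:212,240])
f=load('s2'); print('tipmid',proj(f,[.3873,.2773,.0598]),'fingers',proj(f,[.3873+.0256,.2773,.07]),proj(f,[.3873-.0256,.2773,.07])); print('coup',proj(f,[.3873,.2773,.01]),proj(f,[.3873,.2773,.02]))
g=G('s3'); print('s3 rows 182,185 u 228:250'); print(g[182,228:250]); print(g[185,228:250]); print('col238',g[174:194,238]); f=load('s3'); print(proj(f,[.3882,.2783,.0814]))
g=G('s4'); print('s4 rows 172,175 u 250:272'); print(g[172,250:272]); print(g[175,250:272]); print('col259',g[164:184,259]); f=load('s4'); print(proj(f,[.4954,.3745,.058]))
```

```text
s2 pads rows 180,184 u222..254
[ 36  47  63  66  54  50  70  91 105 113 114 110  97  78  58  47  42  37  39  40  40  39  45  70  91  88  64  46  42  42  46  51]
[ 26  34  52  62  57  53  74  99 107  97  79  56  48  58  66  64  54  41  39  42  41  38  41  63  90  94  80  83 106 131 147 155]
[ 31  35  41  50  53  49  67  94 103  92  70  46  32  28  27  31  32  33  31  35  39  42  44  55  71  73  58  47  55  74  95 118]
coupon rows 201,204 u230:252
[ 42  44  44  45  53  81 120 149 164 169 173 181 183 166 126  78  49  42  43  41  42  42]
[ 30  30  30  30  36  59  92 114 123 128 141 157 167 155 119  74  47  41  39  38  39  40]
col 240 [146 145 132 109 131 193 226 226 207 173 148 141 131 104  71  50  45  44  43  43]
tipmid [237.63 188.99] fingers [244.6 185.1] [230.19 187.56]
coup [238.56 201.73] [238.37 199.21]
s3 rows 182,185 u 228:250
[111 104  85  71  85 112 133 157 175 185 193 198 189 156 114  97  85  60  40  36  47  63]
[108 109 109 105  99  98 103 112 120 127 140 156 161 141  98  61  46  43  40  40  47  67]
col238 [ 38  40  40  45  72 116 167 203 193 161 144 140 131 103  72  78 113 141 153 158]
[237.4  183.17]
s4 rows 172,175 u 250:272
[ 38  36  39  49  76 105 134 163 179 183 190 182 151 112  99  88  61  38  32  29  31  31]
[ 39  40  41  52  74  94 109 118 125 135 149 159 146 111  73  53  44  40  38  37  37  39]
col259 [ 30  28  25  24  33  61 100 150 183 173 146 135 131 117  88  69  97 133 149 144]
[258.89 174.04]
```

```bash
cat > fit.py <<'E'
from h import *
from scipy.optimize import minimize
S=8
def masks(f,top,bot,extra,win):
    u0,v0,w,h=win; out=[]
    P=lambda pts: np.array([(np.array(proj(f,p))-[u0,v0]+.5)*S for p in pts],np.float32)
    t=P(top); hull=cv2.convexHull(np.vstack([t,P(bot)])).reshape(-1,2)
    for poly in [hull,t]+[P(e) for e in extra]:
        m=np.zeros((h*S,w*S),np.float32); cv2.fillPoly(m,[np.round(poly*16).astype(np.int32)],1.,shift=4); 
        out.append(cv2.GaussianBlur(cv2.resize(m,(w,h),interpolation=cv2.INTER_AREA),(0,0),1.0))
    return out
def disc(x,y,z,r): a=np.linspace(0,2*np.pi,48,endpoint=False); return np.c_[x+r*np.cos(a),y+r*np.sin(a),0*a+z]
def sq(x,y,z,yaw,hx=.035,hy=.035):
    c,s=np.cos(yaw),np.sin(yaw); return [[x+c*a-s*b,y+s*a+c*b,z] for a,b in((hx,hy),(hx,-hy),(-hx,-hy),(-hx,hy))]
def fit(f,model,p0,pad=4):
    g=cv2.cvtColor(f['image'],cv2.COLOR_BGR2GRAY).astype(float)
    t,b,e=model(p0); q=np.array([proj(f,p) for p in list(t)+list(b)]); u0,v0=np.floor(q.min(0)).astype(int)-pad; u1,v1=np.ceil(q.max(0)).astype(int)+pad
    win=(u0,v0,u1-u0,v1-v0); I=g[v0:v1,u0:u1].ravel()
    def cost(d):
        M=masks(f,*model(np.array(p0)+d*1e-3),win); A=np.stack([m.ravel() for m in M]+[np.ones(I.size)],1)
        c=np.linalg.lstsq(A,I,rcond=None)[0]; return np.mean((A@c-I)**2)
    best=min((minimize(cost,np.array(s,float),method='Nelder-Mead',options=dict(initial_simplex=np.array([s,np.add(s,[3,0]),np.add(s,[0,3])]),xatol=.05,fatol=.01)) for s in([0,0],[4,1])),key=lambda r:r.fun)
    return np.array(p0)+best.x*1e-3, best.fun**.5
def coup(r,zb): return lambda p:(disc(*p,zb+.02,r),disc(*p,zb,r),[])
def plate(yaw,rn): return lambda p:(sq(*p,.012,yaw),sq(*p,0,yaw),[disc(*p,.012,rn)])
def stand(yaw): return lambda p:(sq(*p,.01,yaw,.05,.035),sq(*p,0,yaw,.05,.035),[])
E
python3 - <<'E'
from fit import *
np.set_printoptions(precision=4,suppress=True)
J=[('hs',plate(.095,.0155),(.4967,.3755)),('hl',plate(-.081,.0235),(.5005,.274)),('cs',coup(.014,0),(.3873,.2773)),('cl',coup(.022,0),(.4056,.0445)),('st',stand(-.195),(.445,-.284))]
for n,m,p in J:
    for s in('top0','side0','s2'):
        if n=='cs' and s=='s2' or 1: print(n,s,*fit(load(s),m,p))
print('hand s3',*fit(load('s3'),coup(.014,.0714),(.3882,.2783)),'TCP .3882 .2783'); print('hand s4',*fit(load('s4'),coup(.014,.0478),(.4954,.3745)),'TCP .4954 .3745'); print('hs s4',*fit(load('s4'),J[0][1],J[0][2]),'hl s4',*fit(load('s4'),J[1][1],J[1][2]))
E
```

```text
hs top0 [0.4973 0.3767] 5.48300420351145
hs side0 [0.5035 0.3781] 32.54184749600606
hs s2 [0.5026 0.3784] 32.40391445686406
hl top0 [0.5017 0.2749] 10.151497725524594
hl side0 [0.508  0.2769] 37.293408685388314
hl s2 [0.508  0.2769] 37.524876752652865
cs top0 [0.3879 0.2798] 8.69198289540767
cs side0 [0.3939 0.2847] 21.869146322931655
cs s2 [0.3947 0.2843] 21.905586411467116
cl top0 [0.4073 0.0453] 12.193113009869487
cl side0 [0.4125 0.0501] 13.28121211378855
cl s2 [0.4122 0.0502] 13.385708342711444
st top0 [ 0.4478 -0.2865] 22.096067806191527
st side0 [ 0.4543 -0.2723] 21.03630981923736
st s2 [ 0.4543 -0.2723] 21.19111474106372
hand s3 [0.3889 0.2752] 22.682162697275018 TCP .3882 .2783
hand s4 [0.4966 0.371 ] 29.496657275785136 TCP .4954 .3745
hs s4 [0.5042 0.3764] 34.95922200469565 hl s4 [0.508  0.2769] 37.342016447487524
```

```bash
python3 -m creep '[[[-0.6,0.13,0.51,0,0,0,0],[-0.6,0,0,1.5,0,0,0],[-0.6,0,0,1.5,0,0,0],[-0.6,0,0,0.3,0,0,0],[-0.6,0,0,0,0,0,0]]]'
python3 -m creep '[[[-0.6,0,0,0.2,0,0,0],[-0.6,0,0,0.2,0,0,0],[-0.6,0,0,0,0,0,0]]]'
python3 plan.py 0.5005 0.3758 0.1867 3.1416 0 1.5708
```

```text
clock: 5.55
position: [0.5012, 0.3764, 0.1963]
tool_rot: [-3.141, 0.001, 1.572]
force: [0.1, 1.0, -0.4]
grip_width: 0.0262
finger_force: 29.7
clock: 5.92
position: [0.5012, 0.3765, 0.1927]
tool_rot: [3.142, -0.0, 1.572]
force: [0.1, -0.7, 0.1]
grip_width: 0.0266
finger_force: 29.7
turn rv [ 0.    -0.     0.001] rows 0.005112107996841643
shift cm after turn [-0.074 -0.073  0.6  ] rows 0.0982651931249147 | world mm [-0.728 -0.743 -6.003] | q [-0.872  0.815  0.202  1.73  -0.253  0.622 -0.525] t 5.925 F [ 0.074 -0.724  0.117] w 0.02661883728506441
```

```bash
python3 -m creep '[[[-0.6,0,0,0.15,0,0,0],[-0.6,0,0,0.1,0,0,0],[-0.6,0,0,0,0,0,0]]]'
```

```text
clock: 6.3
position: [0.5012, 0.3765, 0.1901]
tool_rot: [-3.141, 0.0, 1.572]
force: [-0.1, 0.3, 0.3]
grip_width: 0.0263
finger_force: 29.7
```

```bash
python3 -m creep '[[[-0.6,0,0,0.15,0,0,0],[-0.6,0,0,0.1,0,0,0],[-0.6,0,0,0,0,0,0]]]'
python3 -m creep '[[[-0.6,0,0,0.1,0,0,0],[-0.6,0,0,0,0,0,0]]]'
```

```text
clock: 6.68
position: [0.5012, 0.3765, 0.1876]
tool_rot: [-3.141, 0.0, 1.572]
force: [-0.2, 0.1, 0.3]
grip_width: 0.0266
finger_force: 29.7
clock: 6.92
position: [0.5013, 0.3765, 0.1869]
tool_rot: [3.142, -0.0, 1.572]
force: [-1.4, -0.6, 2.8]
grip_width: 0.0265
finger_force: 30.2
```

The force rose at TCP z 0.1869, just where the nest floor should be, so the small disc is seated. I release it and lift.

```bash
python3 -m creep '[[[-0.2,0,0,0,0,0,0],[-0.1,0,0,0,0,0,0],[0,0,0,0,0,0,0],[0.2,0,0,0,0,0,0],[0.4,0,0,-1.5,0,0,0],[0.5,0,0,-4,0,0,0],[0.5,0,0,-4,0,0,0],[0.5,0,0,-3,0,0,0],[0.5,0,0,0,0,-0.175,0]]]'
python3 plan.py 0.4105 0.0749 0.30 3.1416 0.175 1.5708
```

```text
clock: 8.05
position: [0.5025, 0.3751, 0.3159]
tool_rot: [3.138, 0.174, 1.568]
force: [-0.4, -0.7, -1.4]
grip_width: 0.0639
finger_force: 0.0
turn rv [ 0.003 -0.001 -0.003] rows 0.024298986981490883
shift cm after turn [-29.285  -9.198   6.795] rows 5.070726561512882 | world mm [ -91.978 -300.207  -15.922] | q [-0.992  0.682  0.349  1.642 -0.101  0.962 -0.645] t 8.05 F [-0.418 -0.674 -1.352] w 0.06390890201426332
```

```bash
python3 -m creep '[[[0.5,-4.9,-1.53,1.13,0,0,0],[0.5,-4.9,-1.53,1.13,0,0,0],[0.5,-4.9,-1.53,1.13,0,0,0],[0.5,-4.9,-1.53,1.13,0,0,0],[0.5,-4.9,-1.53,1.13,0,0,0],[0.5,-4.8,-1.53,1.13,0,0,0],[0.5,0.87,0,4.9,0,0,0],[0.5,0,0,0,0,0,0]]]'
python3 plan.py 0.4105 0.0749 0.178 3.1416 0.175 1.5708
python3 - <<'E'
from fit import *
np.set_printoptions(precision=4,suppress=True)
f=grab('side','s5'); t=grab('top','t5')
print('cs in nest side',*fit(f,coup(.014,.006),(.503,.378)),'top',*fit(t,coup(.014,.006),(.4973,.3767)),'hs now',*fit(t,plate(.095,.0155),(.4973,.3767)))
print('cl side',*fit(f,coup(.022,0),(.412,.050)))
a=f['image']; u,v=map(int,proj(f,[.41,.07,.06])); c1=cv2.resize(a[v-35:v+25,u-30:u+30],(400,400),interpolation=cv2.INTER_CUBIC)
u,v=map(int,proj(t,[.497,.33,.02])); c2=cv2.resize(t['image'][v-30:v+30,u-30:u+30],(400,400),interpolation=cv2.INTER_CUBIC)
cv2.imwrite('pics/c5.png',np.hstack([c1,c2]))
E
```

```text
clock: 9.05
position: [0.4092, 0.0757, 0.2453]
tool_rot: [-3.138, 0.177, 1.571]
force: [-1.0, -0.1, 0.7]
grip_width: 0.0642
finger_force: 0.0
turn rv [-0.003  0.002  0.001] rows 0.020314422185428702
shift cm after turn [1.09  0.128 6.637] rows 1.0849945043962497 | world mm [  1.275  -0.825 -67.253] | q [-0.665  0.538  0.36   2.254 -0.039  0.442 -0.309] t 9.05 F [-1.015 -0.072  0.718] w 0.06417433804442307
cs in nest side [0.5025 0.422 ] 8.024436219765114 top [0.4996 0.3773] 14.862171587292137 hs now [0.4983 0.3781] 10.193528370446574
cl side [0.4124 0.0493] 12.765136105230834
```

View pics/c5.png

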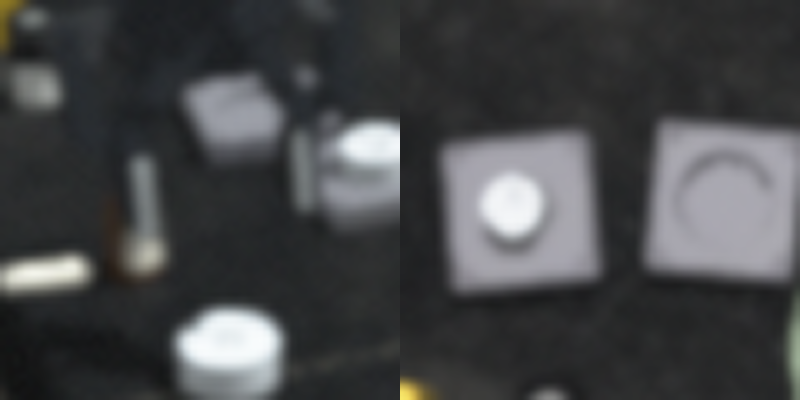

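The left crop shows the open pads at (147,200) and (305,170) astride the large disc at (230,340). The right crop shows the small disc seated centrally in its plate, with the parallax I expected. I descend and grip the large disc.

```bash
python3 -m creep '[[[0.5,0.5,0.13,3,0,0,0],[0.5,0.4,0,2.4,0,0,0],[0.5,0.19,0,1.2,0,0,0],[0.5,0,0,0,0,0,0],[0.5,0,0,0,0,0,0]]]'
python3 -m creep '[[[-0.3,0,0,0,0,0,0],[-0.3,0,0,0,0,0,0],[-0.3,0,0,0,0,0,0],[-0.3,0,0,0,0,0,0],[-0.3,0,0,0,0,0,0],[-0.3,0,0,0,0,0,0]]]' 40
```

```text
clock: 9.78
position: [0.4113, 0.0756, 0.1803]
tool_rot: [3.141, 0.175, 1.572]
force: [0.1, 0.4, 0.6]
grip_width: 0.0641
finger_force: 0.0
clock: 10.52
position: [0.4112, 0.0755, 0.1802]
tool_rot: [3.141, 0.174, 1.572]
force: [-1.6, 2.5, 22.1]
grip_width: 0.0419
finger_force: 37.4
```

```bash
python3 -m creep '[[[-0.3,-0.17,0,-1,0,0,0],[-0.3,-0.5,0,-3,0,0,0],[-0.3,-0.7,0,-4,0,0,0],[-0.3,0,0,0,0,0,0]]]'
python3 plan.py 0.5055 0.3051 0.26 3.1416 0.175 1.5708
```

```text
clock: 11.02
position: [0.4115, 0.0759, 0.2629]
tool_rot: [3.138, 0.173, 1.571]
force: [-0.2, 0.7, -1.3]
grip_width: 0.0419
finger_force: 41.0
turn rv [ 0.004 -0.002  0.   ] rows 0.024349681119336178
shift cm after turn [22.615  9.402 -3.706] rows 3.9952609433453543 | world mm [ 94.017 229.152  -2.884] | q [-0.681  0.501  0.382  2.244 -0.034  0.482 -0.306] t 11.025 F [-0.181  0.706 -1.258] w 0.041862101962090024
```

```bash
python3 -m creep '[[[-0.3,3.8,1.57,-0.62,0,0,0],[-0.3,3.8,1.57,-0.62,0,0,0],[-0.3,3.8,1.57,-0.62,0,0,0],[-0.3,3.8,1.57,-0.62,0,0,0],[-0.3,3.8,1.57,-0.62,0,0,0],[-0.3,3.6,1.55,-0.6,0,0,0],[-0.3,0.5,0,3,0,0,0],[-0.3,0,0,0,0,0,0]]]'
python3 plan.py 0.5055 0.3051 0.197 3.1416 0.175 1.5708
python3 - <<'E'
from fit import *
np.set_printoptions(precision=4,suppress=True)
f=grab('side','s6'); o=bot.observe(); p=o['position']; z=p[2]-.1802
print('in hand',*fit(f,coup(.022,z),(p[0],p[1]-.029)),'tcp',p,'hl',*fit(f,plate(-.081,.0235),(.508,.277)))
u,v=map(int,proj(f,[.5,.27,.04])); cv2.imwrite('pics/c6.png',cv2.resize(f['image'][v-30:v+30,u-40:u+40],(800,600),interpolation=cv2.INTER_CUBIC))
E
```

```text
clock: 12.02
position: [0.5039, 0.3042, 0.225]
tool_rot: [-3.138, 0.178, 1.573]
force: [0.3, 0.1, -0.8]
grip_width: 0.0421
finger_force: 41.0
turn rv [-0.003  0.003  0.002] rows 0.02426041658952656
shift cm after turn [0.578 0.155 2.746] rows 0.4532502660152362 | world mm [  1.551   0.916 -28.044] | q [-0.904  0.761  0.333  1.795 -0.132  0.729 -0.541] t 12.025 F [ 0.327  0.05  -0.781] w 0.04207025714174423
in hand [0.5025 0.2662] 29.332652385683453 tcp [0.5045 0.304  0.2264] hl [0.5198 0.2658] 45.18960741881265
```

View pics/c6.png

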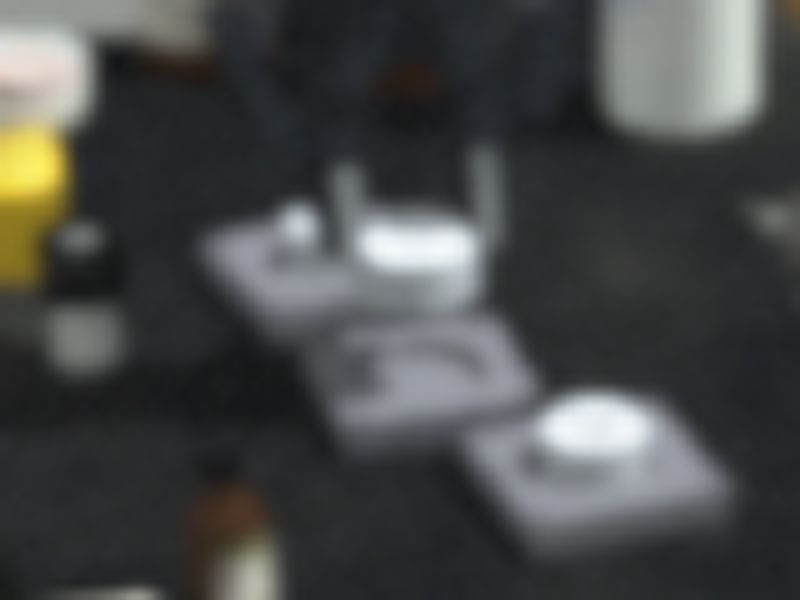

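The crop shows the large disc level in the pads, centred near (418,260), above and behind the large nest at (420,370). I lower it to the rim and go on under force watch.

```bash
python3 -m creep '[[[-0.3,0.1,0.2,0,0,0,0],[-0.3,0.25,0,1.4,0,0,0],[-0.3,0.22,0,1.3,0,0,0],[-0.3,0,0,0,0,0,0],[-0.3,0,0,0,0,0,0]]]'
python3 -m creep '[[[-0.3,0.04,0,0.2,0,0,0],[-0.3,0.04,0,0.2,0,0,0],[-0.3,0.04,0,0.2,0,0,0],[-0.3,0,0,0,0,0,0]]]'
```

```text
clock: 12.7
position: [0.5069, 0.3055, 0.1995]
tool_rot: [-3.142, 0.175, 1.572]
force: [0.1, -0.4, -0.4]
grip_width: 0.0421
finger_force: 41.0
clock: 13.2
position: [0.5067, 0.3057, 0.1933]
tool_rot: [-3.141, 0.175, 1.572]
force: [0.3, -0.1, -0.5]
grip_width: 0.042
finger_force: 41.0
```

```bash
python3 -m creep '[[[-0.3,0.03,0,0.15,0,0,0],[-0.3,0.02,0,0.1,0,0,0],[-0.3,0,0,0,0,0,0]]]'
python3 -m creep '[[[-0.3,0.02,0,0.1,0,0,0],[-0.3,0.02,0,0.1,0,0,0],[-0.3,0,0,0,0,0,0]]]'
```

```text
clock: 13.58
position: [0.507, 0.3055, 0.1917]
tool_rot: [3.141, 0.175, 1.571]
force: [-4.7, -2.0, 17.0]
grip_width: 0.0418
finger_force: 42.6
clock: 13.95
position: [0.5062, 0.3056, 0.1886]
tool_rot: [-3.14, 0.176, 1.572]
force: [-3.8, -2.0, -0.3]
grip_width: 0.0418
finger_force: 41.7
```

```bash
python3 -m creep '[[[-0.3,-0.05,-0.15,0,0,0,0],[-0.3,0,0,0,0,0,0]]]'
python3 -m creep '[[[-0.3,0.02,0,0.1,0,0,0],[-0.3,0.02,0,0.1,0,0,0],[-0.3,0,0,0,0,0,0]]]'
```

```text
clock: 14.2
position: [0.5054, 0.3053, 0.189]
tool_rot: [3.141, 0.175, 1.572]
force: [0.1, 0.5, -0.6]
grip_width: 0.0419
finger_force: 41.8
clock: 14.58
position: [0.5053, 0.3053, 0.1868]
tool_rot: [-3.142, 0.175, 1.572]
force: [-0.2, -0.1, -1.2]
grip_width: 0.0421
finger_force: 41.8
```

```bash
python3 -m creep '[[[-0.3,0.015,0,0.1,0,0,0],[-0.3,0.015,0,0.08,0,0,0],[-0.3,0,0,0,0,0,0]]]'
```

```text
clock: 14.95
position: [0.5055, 0.3053, 0.1861]
tool_rot: [3.141, 0.175, 1.572]
force: [-4.4, -0.1, 20.3]
grip_width: 0.0418
finger_force: 43.7
```

```bash
python3 -m creep '[[[-0.3,0,0,-0.1,0,0,0],[0.2,0,0,0,0,0,0],[0.2,0,0,0,0,0,0],[0.4,0,0,0,0,0,0],[0.4,-0.3,0,-1.5,0,0,0],[0.4,-0.7,0,-4,0,0,0],[0.4,-1,0,-6,0,0,0],[0.4,-1,0,-6,0,0,0],[0.4,-2,0,-5,0,0.175,0]]]'
python3 plan.py 0.43 0.22 0.70 3.1416 0 1.5708
python3 - <<'E'
from fit import *
np.set_printoptions(precision=4,suppress=True)
f=grab('side','s7')
print('cl side',*fit(f,coup(.022,.006),(.508,.277)),'hl',*fit(f,plate(-.081,.022),(.508,.277)),'cs',*fit(f,coup(.014,.006),(.503,.378)))
u,v=map(int,proj(f,[.5,.27,.04])); cv2.imwrite('pics/c7.png',cv2.resize(f['image'][v-30:v+30,u-40:u+40],(800,600),interpolation=cv2.INTER_CUBIC))
E
```

```text
clock: 16.08
position: [0.5045, 0.297, 0.4191]
tool_rot: [3.141, -0.003, 1.575]
force: [-0.1, 0.6, -0.9]
grip_width: 0.0599
finger_force: 0.0
turn rv [ 0.001 -0.003  0.005] rows 0.031223186099422574
shift cm after turn [ -7.695  -7.449 -28.093] rows 4.849240584524502 | world mm [-74.491 -76.954 280.93 ] | q [-0.877  0.463  0.346  1.707 -0.184  1.    -0.461] t 16.075 F [-0.055  0.583 -0.872] w 0.05990498740829345
cl side [0.5085 0.2788] 30.613195666995985 hl [0.5146 0.3032] 43.05880636243985 cs [0.5044 0.3762] 42.24957870983871
```

View pics/c7.png

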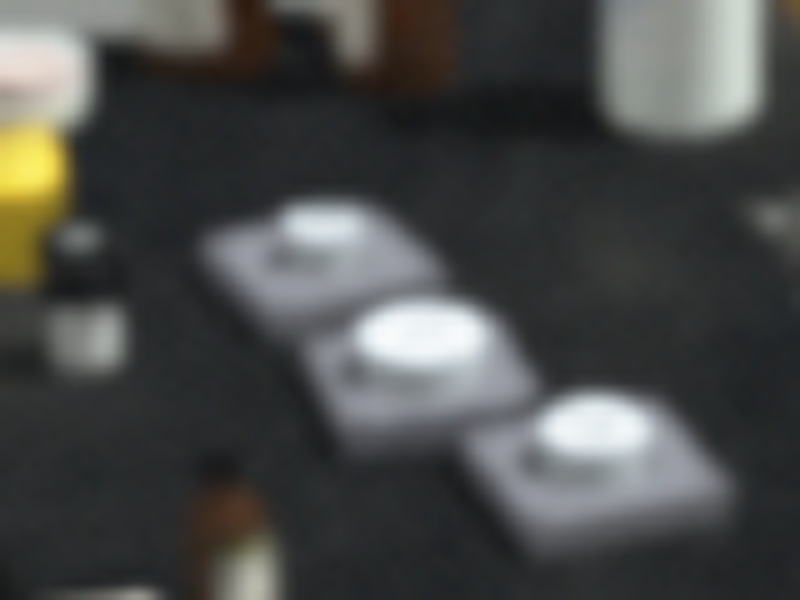

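All three discs lie flat in their nests, with the large one at (425,335) in the middle plate. That makes 11 pictures viewed, one over the allowance, so I work from numbers only from here. Next I go up and over the microscope to the stand.

```bash
python3 -m creep '[[[0.4,-1.5,-1.5,-5.6,0,0,0],[0.4,-1.5,-1.5,-5.6,0,0,0],[0.4,-1.5,-1.5,-5.6,0,0,0],[0.4,-1.5,-1.5,-5.6,0,0,0],[0.4,-1.5,-1.4,-5.6,0,0,0],[0.4,0,0,0,0,0,0.175],[0.4,0,0,0,0,0,0.175],[0.4,0,0,0,0,0,0.175],[0.4,0,0,0,0,0,0.175],[0.4,0,0,0,0,0,0.175]]]'
python3 -m creep '[[[0.4,0,0,0,0,0,0.175],[0.4,0,0,0,0,0,0.175],[0.4,0,0,0,0,0,0.18],[0.4,0,0,0,0,0,0.18],[0.4,0,0,0,0,0,0.18],[0.4,0,0,0,0,0,0]]]'
python3 plan.py 0.43 -0.26 0.70 3.1416 0 -0.195
```

```text
clock: 17.38
position: [0.4311, 0.2195, 0.6969]
tool_rot: [-3.142, -0.0, 0.69]
force: [-0.3, -0.3, -0.3]
grip_width: 0.0599
finger_force: 0.0
clock: 18.12
position: [0.4311, 0.2197, 0.6968]
tool_rot: [-3.141, -0.0, -0.193]
force: [0.1, 0.5, 0.2]
grip_width: 0.0597
finger_force: 0.0
turn rv [-0.    -0.     0.002] rows 0.011096056891094124
shift cm after turn [ 9.183 47.084 -0.322] rows 7.737415548925788 | world mm [  -1.146 -479.708    3.213] | q [-1.071  0.114  0.553  1.468 -0.06   1.576 -2.286] t 18.125 F [0.085 0.464 0.24 ] w 0.05971556182534906
```

```bash
python3 -m creep '[[[0.4,0.92,4.7,0,0,0,0],[0.4,0.92,4.7,0,0,0,0],[0.4,0.92,4.7,0,0,0,0],[0.4,0.92,4.7,0,0,0,0],[0.4,0.92,4.7,0,0,0,0],[0.4,0.92,4.7,0,0,0,0],[0.4,0.92,4.7,0,0,0,0],[0.4,0.92,4.7,0,0,0,0],[0.4,0.92,4.7,0,0,0,0],[0.4,0.9,4.7,0,0,0,0],[0.4,0,0,0,0,0,0]]]'
python3 plan.py 0.38 -0.262 0.40 3.1416 -0.35 -0.195
```

```text
clock: 19.5
position: [0.4297, -0.262, 0.6963]
tool_rot: [3.14, 0.001, -0.195]
force: [-0.6, -0.2, -0.3]
grip_width: 0.0598
finger_force: 0.0
turn rv [0.002 0.351 0.   ] rows 1.897171610976332
shift cm after turn [-14.736   0.965  26.158] rows 4.844987368002876 | world mm [ -49.675   -0.028 -296.253] | q [-0.373  0.227  1.043  1.438 -0.194  1.588 -1.111] t 19.5 F [-0.563 -0.217 -0.263] w 0.05976655790415202
```

```bash
python3 -m creep '[[[0.4,0,0,0,0,0.175,0],[0.4,0,0,0,0,0.175,0],[0.4,-2.46,0.16,4.36,0,0,0],[0.4,-2.46,0.16,4.36,0,0,0],[0.4,-2.46,0.16,4.36,0,0,0],[0.4,-2.46,0.16,4.36,0,0,0],[0.4,-2.46,0.16,4.36,0,0,0],[0.4,-2.46,0.16,4.36,0,0,0],[0.4,0,0,0,0,0,0]]]'
python3 plan.py 0.3434 -0.2607 0.3425 3.1416 -0.35 -0.195
```

```text
clock: 20.62
position: [0.3803, -0.2581, 0.3985]
tool_rot: [-3.141, -0.345, -0.192]
force: [-0.3, -0.8, 1.0]
grip_width: 0.0599
finger_force: 0.0
turn rv [-0.002  0.005  0.003] rows 0.030653724566404097
shift cm after turn [-5.276  0.967  4.034] rows 1.0825494422630844 | world mm [-36.928  -2.559 -55.988] | q [-0.18   0.281  0.831  2.17  -0.685  0.556 -0.615] t 20.625 F [-0.344 -0.773  0.999] w 0.05988697540258777
```

```bash
python3 -m creep '[[[0.4,-2.6,0.48,2,0,0.004,0],[0.4,-2.6,0.48,2,0,0,0],[0.4,0,0,0,0,0,0],[0.4,0,0,0,0,0,0]]]'
python3 - <<'E'
from fit import *
np.set_printoptions(precision=4,suppress=True)
o=bot.observe(); print(o['position'],o['tool_rot'],o['qpos'])
from scipy.spatial.transform import Rotation as R
Rt=R.from_euler('xyz',o['tool_rot']).as_matrix(); p=o['position']
# handle model: cylinder as hull of two rings; fit mouth xy
yaw=-.195; ax=np.array([-np.sin(.35)*np.cos(yaw),-np.sin(.35)*np.sin(yaw),np.cos(.35)])
e1=np.array([-np.sin(yaw),np.cos(yaw),0]); e2=np.cross(ax,e1); a=np.linspace(0,2*np.pi,40,endpoint=False)[:,None]
ring=lambda c,r: c+r*(np.cos(a)*e1+np.sin(a)*e2)
def H(q):
    m=np.array([*q,.07]); return ring(m+ax*.08,.011),ring(m+ax*.005,.011),[]
for s in('top0','side0'): print(s,fit(load(s),H,(.441,-.280),pad=3))
f=grab('side','s8'); t=grab('top','t8')
print('side now',fit(f,H,(.441,-.280),pad=3),'top now',fit(t,H,(.437,-.281),pad=3))
# gripper points in the handle frame from depth clouds
from cloud import cloud
for n,F in(('side',f),('top',t)):
    w,c=cloud(F); q=(w-p)@Rt; m=(abs(q[:,0])<.03)&(abs(q[:,1])<.08)&(q[:,2]>.10)&(q[:,2]<.30)
    for z in np.arange(.1,.3,.02):
        k=m&(q[:,2]>=z)&(q[:,2]<z+.02)
        if k.sum()>2: print(n,round(z,2),k.sum(),'x',np.percentile(q[k,0],[5,50,95]),'y',np.percentile(q[k,1],[5,50,95]))
E
```

```text
clock: 21.12
position: [0.3466, -0.2614, 0.3464]
tool_rot: [3.141, -0.357, -0.191]
force: [-0.1, -0.0, 0.2]
grip_width: 0.0599
finger_force: 0.0
[ 0.3466 -0.2614  0.3464] [ 3.1413 -0.3571 -0.1913] [ 0.0258  0.3155  0.6459  2.2801 -0.9161  0.4236 -0.3317]
top0 (array([ 0.4344, -0.2807]), np.float64(28.013501069244935))
side0 (array([ 0.4431, -0.2753]), np.float64(35.50526907679362))
side now (array([ 0.4431, -0.2753]), np.float64(35.94527084865629)) top now (array([ 0.4364, -0.2816]), np.float64(37.279045660541435))
side 0.1 111 x [-0.0114  0.0008  0.0127] y [0.0346 0.0589 0.0623]
side 0.12 34 x [-0.0091  0.002   0.012 ] y [0.0093 0.0417 0.0439]
side 0.14 81 x [-0.0088  0.0005  0.0109] y [0.034  0.0413 0.0434]
side 0.16 17 x [-0.0086  0.0008  0.0101] y [0.0338 0.035  0.0398]
side 0.2 80 x [-0.0151 -0.0056  0.0034] y [-0.0038  0.0062  0.0115]
side 0.22 69 x [-0.0155 -0.0056  0.0038] y [0.0035 0.0095 0.0128]
side 0.24 70 x [-0.0158 -0.006   0.0039] y [0.0029 0.0096 0.0119]
side 0.26 68 x [-0.0156 -0.0061  0.0039] y [0.0036 0.0098 0.0126]
side 0.28 212 x [-0.0246 -0.0062  0.012 ] y [-0.0142  0.0115  0.0222]
top 0.1 57 x [-0.0058  0.0072  0.0118] y [-0.053  -0.0364  0.0571]
top 0.12 20 x [-0.0066  0.0088  0.0104] y [-0.0478 -0.0332  0.0435]
top 0.14 20 x [0.0032 0.008  0.0095] y [-0.0408 -0.0319  0.041 ]
top 0.16 3 x [0.0051 0.0054 0.0084] y [-0.0308  0.0301  0.0321]
top 0.2 44 x [-0.0143 -0.0065  0.0016] y [-0.0088 -0.0006  0.0096]
top 0.22 15 x [-0.0061  0.0005  0.0024] y [-0.0092 -0.0029  0.0086]
top 0.24 14 x [-0.0099 -0.001   0.0026] y [-0.0099 -0.0055  0.0088]
top 0.26 14 x [-0.0101 -0.0008  0.0014] y [-0.0092 -0.0043  0.0067]
top 0.28 107 x [-0.0249 -0.0001  0.011 ] y [-0.019  -0.0065  0.0194]
```

Run:
```python
from cloud import *
from scipy.spatial.transform import Rotation as R
np.set_printoptions(precision=4,suppress=True)
o=bot.observe(); Rt=R.from_euler('xyz',o['tool_rot']).as_matrix(); p=o['position']
for s in('s8','t8'):
    w,c=cloud(load(s)); q=(w-p)@Rt; m=(abs(q[:,0]+.006)<.012)&(abs(q[:,1])<.014)&(q[:,2]>.18)&(q[:,2]<.3)
    print(s,np.histogram(q[m,2],np.arange(.19,.302,.004))); k=m&(q[:,2]<.215); print(np.sort(q[k,2])[:12], 'bright z',np.percentile(q[m&(c.mean(1)>120),2],[2,50,98]))
```

```text
s8 (array([ 0,  0,  0,  0, 37, 21, 14, 15, 16, 14, 11, 14, 19, 12, 12, 15, 13,
       13, 12, 17, 12, 13, 13, 11, 13, 22,  0]), array([0.19 , 0.194, 0.198, 0.202, 0.206, 0.21 , 0.214, 0.218, 0.222,
       0.226, 0.23 , 0.234, 0.238, 0.242, 0.246, 0.25 , 0.254, 0.258,
       0.262, 0.266, 0.27 , 0.274, 0.278, 0.282, 0.286, 0.29 , 0.294,
       0.298]))
[0.2063 0.2064 0.2067 0.2069 0.207  0.207  0.2071 0.2072 0.2072 0.2073
 0.2075 0.2075] bright z [0.2064 0.2092 0.2923]
t8 (array([ 0,  0,  0,  4, 21, 12,  5,  2,  2,  5,  2,  5,  4,  1,  3,  3,  2,
        3,  3,  2,  2,  6,  0,  5,  8, 16,  5]), array([0.19 , 0.194, 0.198, 0.202, 0.206, 0.21 , 0.214, 0.218, 0.222,
       0.226, 0.23 , 0.234, 0.238, 0.242, 0.246, 0.25 , 0.254, 0.258,
       0.262, 0.266, 0.27 , 0.274, 0.278, 0.282, 0.286, 0.29 , 0.294,
       0.298]))
[0.2036 0.2036 0.2045 0.2056 0.2064 0.2065 0.2066 0.2067 0.207  0.2071
 0.2072 0.2072] bright z [0.2036 0.2879 0.2962]
```

```bash
python3 -m creep '[[[0.4,-0.65,0,0,0,0,0],[0.4,0,0,2,0,0,0],[0.4,0,0,3,0,0,0],[0.4,0,0,2.7,0,0,0],[0.4,0,0,1,0,0,0],[0.4,0,0,0,0,0,0],[0.4,0,0,0,0,0,0]]]' 25
python3 - <<'E'
from cloud import *
from scipy.spatial.transform import Rotation as R
np.set_printoptions(precision=4,suppress=True)
o=bot.observe(); Rt=R.from_euler('xyz',o['tool_rot']).as_matrix(); p=o['position']; print(p,o['tool_rot'],o['force'])
for s in('side','top'):
    w,c=cloud(grab(s,s+'9')); q=(w-p)@Rt; m=(abs(q[:,0])<.02)&(abs(q[:,1])<.02)&(q[:,2]>.1)&(q[:,2]<.2)
    print(s,m.sum(),'zmin',np.sort(q[m,2])[:5],'x',np.percentile(q[m,0],[3,50,97]),'y',np.percentile(q[m,1],[3,50,97]))
E
```

```text
clock: 22.1
position: [0.3686, -0.266, 0.2611]
tool_rot: [3.141, -0.354, -0.193]
force: [-0.1, 0.3, 0.6]
grip_width: 0.0595
finger_force: 0.0
[ 0.3686 -0.266   0.2611] [ 3.1413 -0.3544 -0.1935] [-0.0876  0.3039  0.6046]
side 42 zmin [0.1315 0.1388 0.1454 0.1663 0.1666] x [-0.0052  0.0073  0.014 ] y [0.0016 0.0082 0.0122]
top 61 zmin [0.1242 0.1242 0.1251 0.1292 0.1308] x [-0.0029  0.0095  0.0157] y [-0.0108 -0.0045  0.0114]
```

```bash
python3 -m creep '[[[-0.3,0,0,0.2,0,0,0],[-0.6,0,0,0,0,0,0],[-0.6,0,0,0,0,0,0],[-0.7,0,0,0,0,0,0],[-0.7,0,0,0,0,0,0],[-0.7,0,0,0,0,0,0],[-0.7,0,0,0,0,0,0],[-0.7,0,0,0,0,0,0]]]' 45
```

```text
clock: 23.2
position: [0.3694, -0.266, 0.2588]
tool_rot: [-3.142, -0.354, -0.193]
force: [-0.1, 0.2, 0.9]
grip_width: 0.0208
finger_force: 44.1
```

```bash
python3 -m creep '[[[-0.7,0,0,-0.5,0,0,0],[-0.7,0,0,-1.5,0,0,0],[-0.7,0,0,-2,0,0,0],[-0.7,0,0,-2,0,0,0],[-0.7,0,0,-2.5,0,0,0],[-0.7,0,0,0,0,0,0]]]'
python3 -m creep '[[[-0.7,0,0,-2,0,0,0],[-0.7,-1,0,-4,0,-0.118,0],[-0.7,-1,0,-4,0,-0.118,0],[-0.7,0,0,-4,0,-0.118,0],[-0.7,0,0,-5,0,0,0],[-0.7,0,0,0,0,0,0]]]'
python3 plan.py 0.43 -0.26 0.74 3.1416 0 -0.195
```

```text
clock: 23.95
position: [0.3404, -0.2601, 0.3397]
tool_rot: [3.141, -0.356, -0.193]
force: [0.6, 0.0, -0.7]
grip_width: 0.021
finger_force: 44.1
clock: 24.7
position: [0.2916, -0.2498, 0.5087]
tool_rot: [-3.132, -0.049, -0.184]
force: [0.3, 0.7, -1.7]
grip_width: 0.021
finger_force: 44.3
turn rv [-0.009 -0.049  0.011] rows 0.2745248329936244
shift cm after turn [ 13.773  -1.68  -23.126] rows 4.3497469368935295 | world mm [138.37  -10.208 231.256] | q [-0.47  -0.091  0.992  2.069  0.058  1.08  -1.259] t 24.7 F [ 0.291  0.698 -1.688] w 0.021006983552953565
```

```bash
python3 -m creep '[[[-0.7,2.3,-0.28,-3.85,0,-0.049,0],[-0.7,2.3,-0.28,-3.85,0,0,0],[-0.7,2.3,-0.28,-3.85,0,0,0],[-0.7,2.3,-0.28,-3.85,0,0,0],[-0.7,2.3,-0.28,-3.85,0,0,0],[-0.7,2.2,-0.28,-3.85,0,0,0],[-0.7,0,0,0,0,0,0]]]'
python3 plan.py 0.43 0.22 0.74 3.1416 0 -0.195
python3 - <<'E'
from cloud import *
from scipy.spatial.transform import Rotation as R
np.set_printoptions(precision=4,suppress=True)
f=grab('side','s10'); o=bot.observe(); Rt=R.from_euler('xyz',o['tool_rot']).as_matrix(); p=o['position']; print(p,o['tool_rot'],o['force'])
w,c=cloud(f); q=(w-p)@Rt; m=(abs(q[:,0])<.025)&(abs(q[:,1])<.03)&(q[:,2]>.1)&(q[:,2]<.3)
for z in np.arange(.1,.3,.01):
    k=m&(q[:,2]>=z)&(q[:,2]<z+.01)
    if k.sum()>2: print(round(z,2),k.sum(),'x',np.percentile(q[k,0],[5,50,95]),'y',np.percentile(q[k,1],[5,50,95]))
print('max z',np.sort(q[m,2])[-6:])
E
```

```text
clock: 25.58
position: [0.4311, -0.2593, 0.7373]
tool_rot: [-3.136, 0.007, -0.183]
force: [-0.1, -0.3, -2.2]
grip_width: 0.0211
finger_force: 44.4
turn rv [-0.005  0.007  0.012] rows 0.07905649822949723
shift cm after turn [ -9.393 -47.004  -0.271] rows 7.731241920776166 | world mm [ -1.073 479.328   2.713] | q [-0.346  0.233  1.032  1.331 -0.202  1.695 -1.105] t 25.575 F [-0.086 -0.257 -2.235] w 0.02114631050484057
[ 0.4298 -0.2597  0.7364] [-3.1357  0.0084 -0.1849] [-1.7745  0.0153 -1.3208]
0.1 77 x [-0.0154 -0.0114  0.0108] y [-0.0179  0.0185  0.0228]
0.11 56 x [-0.0107 -0.0088  0.0122] y [-0.0192  0.0128  0.0225]
0.12 69 x [-0.0102 -0.007   0.0043] y [-0.0223 -0.0115  0.0278]
0.13 107 x [-0.0082 -0.0031  0.0117] y [-0.0149  0.0195  0.0244]
0.14 107 x [-0.0084 -0.0039  0.011 ] y [-0.0129  0.0164  0.0237]
0.15 104 x [-0.0084 -0.0039  0.0105] y [-0.0154  0.0159  0.0239]
0.16 101 x [-0.0085 -0.0026  0.0116] y [-0.0138  0.0157  0.0229]
0.17 73 x [-0.0059  0.0014  0.0118] y [-0.0008  0.0088  0.0162]
0.18 73 x [-0.0061  0.0017  0.0137] y [-0.0004  0.0079  0.0113]
0.19 67 x [-0.006   0.0018  0.0119] y [0.001  0.0078 0.0106]
0.2 49 x [-0.003   0.002   0.0095] y [0.0011 0.0055 0.0076]
0.21 50 x [-0.0035  0.0018  0.0097] y [-0.0002  0.006   0.0082]
0.22 51 x [-0.0034  0.0028  0.0107] y [0.001  0.0056 0.0081]
0.23 42 x [-0.0029  0.0028  0.0098] y [0.001  0.0054 0.0076]
0.24 24 x [0.0012 0.0036 0.0069] y [-0.      0.0026  0.0041]
0.25 12 x [0.0008 0.0029 0.007 ] y [-0.0002  0.0021  0.0046]
max z [0.2532 0.2533 0.2539 0.2544 0.2548 0.2552]
```

```bash
python3 -m creep '[[[-0.7,0,0,-2,0,0,0],[-0.7,-0.92,-4.7,0,0,0,0],[-0.7,-0.92,-4.7,0,0,0,0],[-0.7,-0.92,-4.7,0,0,0,0],[-0.7,-0.92,-4.7,0,0,0,0],[-0.7,-0.92,-4.7,0,0,0,0],[-0.7,-0.92,-4.7,0,0,0,0],[-0.7,-0.92,-4.7,0,0,0,0],[-0.7,-0.92,-4.7,0,0,0,0],[-0.7,-0.92,-4.7,0,0,0,0],[-0.7,-0.92,-4.7,0,0,0,0],[-0.7,0,0,0,0,0,0]]]'
python3 plan.py 0.5055 0.277 0.38 3.1416 0 1.5708
```

```text
clock: 27.12
position: [0.4243, 0.2228, 0.7589]
tool_rot: [-3.138, 0.009, -0.18]
force: [0.3, -0.3, -1.2]
grip_width: 0.0211
finger_force: 44.5
turn rv [-0.011  0.003 -1.751] rows 9.46337619553025
shift cm after turn [ 5.422  8.118 37.895] rows 6.311597693729219 | world mm [  81.181   54.217 -378.947] | q [-1.135  0.121  0.631  1.319 -0.081  1.73  -2.271] t 27.125 F [ 0.322 -0.272 -1.172] w 0.021099620239437844
```

```bash
python3 -m creep '[[[-0.7,0,0,0,0,0,-0.175],[-0.7,0,0,0,0,0,-0.175],[-0.7,0,0,0,0,0,-0.175],[-0.7,0,0,0,0,0,-0.175],[-0.7,0,0,0,0,0,-0.175],[-0.7,0,0,0,0,0,-0.175],[-0.7,0,0,0,0,0,-0.175],[-0.7,0,0,0,0,0,-0.175],[-0.7,0,0,0,0,0,-0.175],[-0.7,0,0,0,0,0,-0.175],[-0.7,0,0,0,0,0,0]]]'
python3 -m creep '[[[-0.7,0.9,1.35,5,0,0,0],[-0.7,0.9,1.35,5,0,0,0],[-0.7,0.9,1.35,5,0,0,0],[-0.7,0.9,1.35,5,0,0,0],[-0.7,0.9,1.35,5,0,0,0],[-0.7,0.9,1.35,5,0,0,0],[-0.7,0,0,5,0,0,0],[-0.7,0,0,0,0,0,0],[-0.7,0,0,0,0,0,0]]]'
python3 plan.py 0.5055 0.277 0.34 3.1416 0 1.5708
python3 - <<'E'
from cloud import *
np.set_printoptions(precision=4,suppress=True)
f=grab('side','s11'); t=grab('top','t11'); o=bot.observe(); p=o['position']; print(p,o['tool_rot'],o['force'])
w,c=cloud(f); q=w-p; m=(abs(q[:,0])<.025)&(abs(q[:,1])<.03)&(q[:,2]<-.17)&(q[:,2]>-.27)
for z in np.arange(.17,.27,.01):
    k=m&(-q[:,2]>=z)&(-q[:,2]<z+.01)
    if k.sum()>2: print(round(z,2),k.sum(),'wx',np.percentile(w[k,0],[5,50,95]),'wy',np.percentile(w[k,1],[5,50,95]))
print('min z',np.sort(w[m,2])[:4]-p[2])
# coupon large top from side depth
for n,F in(('side',f),('top',t)):
    w,c=cloud(F); k=(abs(w[:,0]-.505)<.035)&(abs(w[:,1]-.276)<.035)&(abs(w[:,2]-.024)<.012)&(c.min(1)>185); W=w[k]; print(n,k.sum(),'coupon x',np.percentile(W[:,0],[1,99]),'y',np.percentile(W[:,1],[1,99]),W.mean(0))
E
```

```text
clock: 28.5
position: [0.4248, 0.2182, 0.7607]
tool_rot: [-3.135, -0.008, 1.563]
force: [0.5, 0.1, -0.5]
grip_width: 0.0207
finger_force: 44.4
clock: 29.62
position: [0.5046, 0.2748, 0.4133]
tool_rot: [-3.138, -0.009, 1.562]
force: [0.1, 0.1, 0.4]
grip_width: 0.0211
finger_force: 44.4
turn rv [-0.004 -0.009 -0.009] rows 0.06936844115805825
shift cm after turn [0.218 0.086 7.33 ] rows 1.1828176987639796 | world mm [  0.862   2.175 -73.297] | q [-0.901  0.463  0.425  1.744 -0.234  0.983 -0.394] t 29.625 F [0.123 0.083 0.395] w 0.021060299750640797
[0.5046 0.275  0.4137] [-3.1386 -0.0096  1.5632] [-0.6113 -0.8495 -0.4798]
0.17 18 wx [0.4923 0.5022 0.5138] wy [0.2685 0.2724 0.2791]
0.18 23 wx [0.4928 0.5004 0.5127] wy [0.2688 0.2735 0.2779]
0.19 17 wx [0.4932 0.5011 0.5119] wy [0.269  0.2721 0.2797]
0.2 15 wx [0.4965 0.5017 0.5082] wy [0.2709 0.2745 0.2841]
0.21 12 wx [0.4966 0.5009 0.5084] wy [0.27   0.2737 0.2813]
0.22 15 wx [0.4966 0.5014 0.5083] wy [0.2692 0.2732 0.2817]
0.23 10 wx [0.4965 0.5006 0.5074] wy [0.2716 0.2751 0.2791]
0.24 5 wx [0.4999 0.5012 0.5049] wy [0.2728 0.2748 0.2774]
0.25 3 wx [0.5012 0.5045 0.5057] wy [0.2762 0.2763 0.2797]
min z [-0.2534 -0.2528 -0.2513 -0.2476]
side 65 coupon x [0.4854 0.5332] y [0.253  0.2919] [0.5063 0.2706 0.0273]
top 149 coupon x [0.4813 0.5247] y [0.2536 0.2948] [0.5032 0.2739 0.0258]
```

```bash
python3 -m creep '[[[-0.7,-0.25,0.09,3,0,-0.009,0],[-0.7,0,0,4,0,0,0],[-0.7,0,0,3.5,0,0,0],[-0.7,0,0,1.5,0,0,0],[-0.7,0,0,0,0,0,0],[-0.7,0,0,0,0,0,0]]]'
python3 - <<'E'
from cloud import *
np.set_printoptions(precision=4,suppress=True,linewidth=200)
f=grab('side','s12'); o=bot.observe(); p=o['position']; print(p,o['tool_rot'],o['force'])
g=cv2.cvtColor(f['image'],cv2.COLOR_BGR2GRAY)
for n,q in(('tip',p+[0,.0025,-.2565]),('nose',p+[0,.0025,-.225]),('ctop',np.array([.5055,.2750,.026])),('cL',np.array([.4835,.275,.026])),('cR',np.array([.5275,.275,.026]))): print(n,proj(f,q))
u,v=map(int,proj(f,[.5055,.275,.026])); 
print('u from',u-14)
for r in range(v-16,v+12): print(r,g[r,u-14:u+15])
E
```

```text
clock: 30.48
position: [0.505, 0.2728, 0.293]
tool_rot: [-3.138, 0.0, 1.564]
force: [-0.6, 0.1, -0.4]
grip_width: 0.0209
finger_force: 44.4
[0.505  0.2728 0.293 ] [-3.138  -0.      1.5643] [-0.6719 -0.5783 -0.0722]
tip [270.1637 189.5896]
nose [269.9314 181.5709]
ctop [270.4162 192.2363]
cL [264.5826 193.2798]
cR [276.195  191.2032]
u from 256
176 [41 40 39 40 40 41 39 38 39 39 42 49 59 65 68 71 69 58 47 43 41 40 41 44 44 47 46 43 43]
177 [41 41 41 41 43 42 42 41 41 42 44 57 74 85 93 98 91 70 51 44 42 40 43 44 46 47 46 45 44]
178 [ 42  49  55  62  66  69  66  66  61  56  50  60  81  95 107 114 103  76  52  45  42  42  43  44  46  47  46  44  42]
179 [ 56  84 111 122 127 128 125 124 112  93  74  71  84  99 110 118 106  78  52  43  43  44  45  46  48  48  46  45  44]
180 [ 90 135 174 188 191 190 188 186 170 140 114  98  96 102 111 118 107  77  53  45  45  46  47  48  48  47  47  44  45]
181 [123 164 203 218 221 221 220 217 200 171 145 127 113 108 112 118 108  79  54  45  44  45  45  46  47  46  46  45  44]
182 [141 160 189 207 215 217 215 209 196 175 158 146 128 113 113 121 110  83  55
[... 1903 characters left out ...]
8 133 138 140 143 143 139 136 137 142 149 157 161 161 157 153 150 145 135 121  98  81  86]
199 [ 30  30  31  32  47  76 110 134 144 149 151 148 145 141 140 141 143 145 143 139 133 131 128 121 113 103  96 112 146]
200 [ 36  38  35  33  38  61  93 120 133 138 141 139 133 127 124 122 121 118 114 110 106 107 107 105 104 107 123 163 208]
201 [ 41  42  40  36  33  47  74  98 108 113 115 113 108 103  99  97  94  93  91  95 102 108 114 119 125 133 158 202 233]
202 [ 42  43  41  38  33  38  56  76  86  88  90  88  84  81  81  79  77  77  81  98 117 129 136 141 144 147 162 200 230]
203 [ 43  42  41  38  32  31  43  60  71  76  75  72  69  67  66  65  63  61  68  93 121 140 150 152 147 137 139 166 199]
```

```bash
cat > rd.py <<'E'
from h import *
# mean Fz and z over a few control periods (a camera call passes 0.05 s)
F=[];Z=[];P=[]
for _ in range(6): vision.grab_frame('side'); o=bot.observe(); F.append(o['force']); P.append(o['position'])
print('F',np.round(np.mean(F,0),2),'sd',np.round(np.std(F,0),2),'p',np.round(np.mean(P,0),4),'rot',np.round(o['tool_rot'],3),'t',o['clock'],'w',round(o['grip_width'],4))
E
python3 -m creep '[[[-0.7,0.12,0.15,0,0,0,0],[-0.7,0,0,0.5,0,0,0],[-0.7,0,0,0,0,0,0],[-0.7,0,0,0,0,0,0]]]'
python3 rd.py
python3 -m creep '[[[-0.7,0,0,0.4,0,0,0],[-0.7,0,0,0,0,0,0],[-0.7,0,0,0,0,0,0]]]'; python3 rd.py
python3 -m creep '[[[-0.7,0,0,0.2,0,0,0],[-0.7,0,0,0,0,0,0],[-0.7,0,0,0,0,0,0]]]'; python3 rd.py
```

```text
clock: 31.02
position: [0.506, 0.2738, 0.2864]
tool_rot: [-3.136, 0.002, 1.564]
force: [0.4, 0.5, -0.5]
grip_width: 0.0211
finger_force: 44.4
F [ 0.18  0.28 -1.06] sd [0.45 0.39 0.46] p [0.506  0.2738 0.2865] rot [-3.136e+00  1.000e-03  1.564e+00] t 31.325 w 0.0211
clock: 31.7
position: [0.506, 0.2738, 0.2825]
tool_rot: [-3.136, 0.001, 1.564]
force: [0.2, 0.9, 0.5]
grip_width: 0.0211
finger_force: 44.5
F [0.26 0.27 0.68] sd [0.63 0.34 0.35] p [0.506  0.2738 0.2825] rot [-3.136e+00  1.000e-03  1.564e+00] t 32.0 w 0.0209
clock: 32.38
position: [0.506, 0.2739, 0.2805]
tool_rot: [-3.136, 0.001, 1.564]
force: [-0.6, 0.0, 1.4]
grip_width: 0.0207
finger_force: 44.6
F [0.23 0.34 1.35] sd [0.36 0.54 0.2 ] p [0.506  0.2738 0.2805] rot [-3.136e+00  1.000e-03  1.564e+00] t 32.675 w 0.0214
```

```bash
python3 -m creep '[[[-0.7,0,0,0.1,0,0,0],[-0.7,0,0,0,0,0,0],[-0.7,0,0,0,0,0,0]]]'; python3 rd.py
python3 - <<'E'
from cloud import *
np.set_printoptions(precision=4,suppress=True,linewidth=200)
f=grab('side','s13'); o=bot.observe(); p=o['position']; g=cv2.cvtColor(f['image'],cv2.COLOR_BGR2GRAY)
print('nose pred',proj(f,p+[0,.0025,-.215]),'ctop pred',proj(f,[.5065,.2765,.026]))
for r in range(170,200): print(r,g[r,260:284])
w,c=cloud(f); q=w-p; m=(abs(q[:,0])<.025)&(abs(q[:,1])<.03)
for z in np.arange(.17,.25,.01):
    k=m&(-q[:,2]>=z)&(-q[:,2]<z+.01)
    if k.sum()>2: print(round(z,2),k.sum(),'wx',np.percentile(w[k,0],[5,50,95]),'wy',np.percentile(w[k,1],[5,50,95]))
k=(abs(w[:,0]-.508)<.03)&(abs(w[:,1]-.276)<.03)&(w[:,2]>.0215)&(w[:,2]<.034); W=w[k]; print('top face',k.sum(),np.percentile(W,[2,50,98],axis=0))
E
```

```text
clock: 33.05
position: [0.506, 0.2738, 0.2795]
tool_rot: [-3.136, 0.001, 1.564]
force: [-0.0, -0.2, 1.4]
grip_width: 0.0214
finger_force: 44.6
F [ 0.39 -0.08  1.59] sd [0.4  0.64 0.39] p [0.506  0.2738 0.2795] rot [-3.136e+00  1.000e-03  1.564e+00] t 33.35 w 0.021
nose pred [270.1488 182.3204] ctop pred [270.5416 192.0155]
170 [42 41 40 39 40 63 91 99 80 49 28 25 27 41 67 80 70 46 29 26 24 23 25 25]
171 [42 41 40 39 45 65 90 97 76 47 27 23 24 37 55 65 58 40 28 23 25 26 24 24]
172 [42 41 40 40 45 64 80 82 64 40 26 24 24 32 43 47 42 33 29 26 30 30 30 29]
173 [40 41 40 39 43 53 62 59 45 31 23 21 23 30 37 39 37 33 33 34 37 38 39 37]
174 [42 41 41 39 40 43 44 38 30 24 23 22 26 33 37 37 38 36 37 36 42 42 42 41]
175 [39 41 39 39 39 39 38 32 25 25 22 25 29 35 41 41 38 38 40 42 43 44 45 43]
176 [39 40 41 38 39 40 37 32 27 22 24 28 31 36 41 40 40 39 42 44 45 47 46 42]
177 [42 44 43 42 42 41 38 32 26 24 24 29 33 38 42 42 42 41 40 44 46 47 47 45]
178 [66 69 69 65 61 53 46 37 33 32 35 39 42 43 43 42 43 42 44 45 46 49 46 45]
179 [128 129 126 124 113  93  75  59  53  56  61  67  66  58  47  44  44 
[... 1932 characters left out ...]
0 157 153 149 145 136 121  98  82]
199 [ 48  76 110 134 145 149 150 148 144 141 139 140 143 145 143 138 133 130 127 121 114 103  97 112]
0.17 17 wx [0.4952 0.504  0.5171] wy [0.2648 0.2674 0.2722]
0.18 16 wx [0.4942 0.501  0.5115] wy [0.2652 0.2695 0.2746]
0.19 13 wx [0.4945 0.5022 0.5111] wy [0.265  0.2701 0.2738]
0.2 10 wx [0.4973 0.5001 0.5072] wy [0.2675 0.2711 0.2749]
0.21 12 wx [0.4981 0.5019 0.5101] wy [0.2662 0.272  0.2778]
0.22 11 wx [0.4963 0.5037 0.5113] wy [0.2695 0.2722 0.2734]
0.23 13 wx [0.4974 0.5038 0.5114] wy [0.2693 0.2735 0.2763]
0.24 10 wx [0.4929 0.5047 0.5152] wy [0.2541 0.2728 0.2828]
top face 68 [[0.485  0.2531 0.0222]
 [0.5028 0.2691 0.0279]
 [0.5242 0.2927 0.0335]]
```

Run:
```python
from h import *
np.set_printoptions(precision=3,suppress=True,linewidth=200)
def cen(s,c,r,z,lo,hi):
    f=load(s); g=cv2.cvtColor(f['image'],cv2.COLOR_BGR2GRAY).astype(float); q=np.array(proj(f,[*c,z])); u,v=np.round(q).astype(int); R=10
    w=g[v-R:v+R+1,u-R:u+R+1]; m=np.clip((w-lo)/(hi-lo),0,1); lab=cv2.connectedComponents((m>.01).astype(np.uint8))[1]; m=m*(lab==lab[R,R])
    vv,uu=np.mgrid[v-R:v+R+1,u-R:u+R+1]; k=np.array([(m*uu).sum(),(m*vv).sum()])/m.sum()
    a=np.linspace(0,2*np.pi,60); P=np.array([proj(f,[c[0]+r*np.cos(t),c[1]+r*np.sin(t),z]) for t in a]); 
    return k,m.sum(),cv2.contourArea(P.astype(np.float32)),k-q,at_z(f,*k,z)[:2]
for lo,hi in((180,225),(170,210),(200,230)):
    print('L s7',*cen('s7',(.506,.276),.022,.026,lo,hi)); print('L s11',*cen('s11',(.506,.276),.022,.026,lo,hi)); print('M s7',*cen('s7',(.537,.185),.018,.026,lo,hi)); print('S s7',*cen('s7',(.502,.376),.014,.026,lo,hi))
    print('L top11',*cen('t11',(.502,.275),.022,.026,lo,hi)); 
f=load('s7'); g=cv2.cvtColor(f['image'],cv2.COLOR_BGR2GRAY); print('u 260..284'); [print(r,g[r,260:284]) for r in range(186,199)]
f=load('s13'); print('tip contact pred',proj(f,[.506,.2763,.026]),proj(f,[.507,.2763,.026]),proj(f,[.506,.2773,.026]))
```

```text
L s7 [270.952 192.201] 58.13333333333333 52.93554956745356 [0.496 0.105] [0.507 0.275]
L s11 [270.942 192.198] 58.111111111111114 52.93554956745356 [0.486 0.102] [0.507 0.275]
M s7 [288.231 201.378] 42.68888888888889 41.032215354265645 [ 0.38  -0.248] [0.539 0.186]
S s7 [261.048 181.351] 10.711111111111112 18.023984326049685 [0.288 0.001] [0.503 0.376]
L top11 [205.427 190.501] 147.8888888888889 142.696453001583 [ 0.265 -0.297] [0.503 0.274]
L s7 [271.063 192.298] 66.32499999999999 52.93554956745356 [0.607 0.201] [0.507 0.274]
L s11 [271.056 192.296] 66.375 52.93554956745356 [0.6 0.2] [0.507 0.274]
M s7 [288.327 201.446] 49.72500000000001 41.032215354265645 [ 0.476 -0.18 ] [0.539 0.186]
S s7 [261.141 181.402] 16.65 18.023984326049685 [0.381 0.053] [0.503 0.375]
L top11 [205.42  190.375] 159.575 142.696453001583 [ 0.258 -0.423] [0.503 0.274]
L s7 [270.866 192.067] 50.06666666666667 52.93554956745356 [ 0.41 -0.03] [0.507 0.276]
L s11 [270.861 192.071] 50.099999999999994 52.93554956745356 [ 0.405 -0.026] [0.507 0.276]
M s7 [288.234 201.311] 35.400000000000006 41.032215354265645 [ 0.383 
[... 907 characters left out ...]
  74  51  43  44]
193 [114 128 136 144 165 207 235 244 246 244 244 245 245 245 245 242 227 195 160 128  93  60  45  44]
194 [118 138 141 134 138 168 201 221 229 235 237 238 237 234 229 224 208 182 160 141 111  75  52  46]
195 [110 132 131 117 112 131 155 170 183 193 200 204 203 200 199 197 189 174 160 149 129  98  67  50]
196 [ 93 119 124 110 104 116 132 139 143 146 150 155 162 169 177 183 180 168 160 154 142 119  87  58]
197 [ 76 107 122 120 116 123 131 134 133 131 133 138 149 160 169 173 170 163 158 155 146 129 100  69]
198 [ 61  92 121 133 137 140 144 142 139 136 137 141 149 157 161 161 157 152 149 145 136 121  98  80]
tip contact pred [270.428 192.062] [270.692 192.015] [270.336 191.947]
```

```bash
python3 -m creep '[[[-0.7,0,0,-0.5,0,0,0],[-0.7,0,0,-0.5,0,0,0],[-0.7,-0.35,0.07,0,0,0,0],[-0.7,0,0,0,0,0,0],[-0.7,0,0,0,0,0,0]]]'; python3 rd.py
python3 -m creep '[[[-0.7,0,0,0.4,0,0,0],[-0.7,0,0,0.3,0,0,0],[-0.7,0,0,0.3,0,0,0],[-0.7,0,0,0,0,0,0],[-0.7,0,0,0,0,0,0]]]'; python3 rd.py
python3 - <<'E'
from h import *
np.set_printoptions(linewidth=200)
a,b=[cv2.cvtColor(x['image'],cv2.COLOR_BGR2GRAY).astype(int) for x in(load('s7'),grab('side','s14'))]
print('u 264..276'); [print(r,(a-b)[r,264:277],b[r,264:277]) for r in range(187,197)]
f=load('s14'); print(proj(f,bot.observe()['position']*[1,1,0]+[0,.0025,.026]))
E
```

```text
clock: 34.02
position: [0.5067, 0.2703, 0.2893]
tool_rot: [-3.136, 0.001, 1.564]
force: [0.1, -0.0, -1.3]
grip_width: 0.0207
finger_force: 44.5
F [-0.09  0.08 -1.02] sd [0.55 0.33 0.42] p [0.5067 0.2704 0.2894] rot [-3.136e+00  1.000e-03  1.564e+00] t 34.325 w 0.0209
clock: 34.95
position: [0.5067, 0.2703, 0.2796]
tool_rot: [-3.136, 0.001, 1.564]
force: [0.3, -0.5, 2.5]
grip_width: 0.0209
finger_force: 44.6
F [0.43 0.33 1.8 ] sd [0.5  0.58 0.48] p [0.5067 0.2703 0.2796] rot [-3.136e+00  1.000e-03  1.564e+00] t 35.25 w 0.0209
u 264..276
187 [  0   1   0   0   4  10  10  -5 -23 -28 -18  -5  -1] [151 145 141 136 128 117 110 118 126 112  81  57  49]
188 [  0   0   1   0   4  11  18   9  -9 -18 -12  -2   0] [129 125 121 122 124 120 115 121 133 126 102  78  63]
189 [ 2  4  4  6 10 23 46 51 25  2 -1 -1  0] [107 111 127 148 164 162 144 139 159 170 160 140 109]
190 [13 25 24 23 18 25 51 69 40  8  1  0  0] [101 123 161 193 211 209 183 164 190 220 224 210 173]
191 [30 52 48 37 32 30 48 66 36  7  0  0  1] [114 145 183 205 214 215 194 175 204 234 244 240 221]
192 [31 55 51 47 44 36 40 44 22  5  1  0  0] [137 164 191 201 204 209 202 199 221 240 247 246 234]
193 [16 35 39 39 31 18 14 13  9  2  0  1 -1] [149 172 196 205 215 226 230 232 236 243 245 241 228]
194 [ 4 13 22 27 18  9  4  3  3  2  0  0  0] [134 155 179 194 211 226 233 235 234 232 229 224 208]
195 [ 2  3  6  9  6  2  1  2  1  1  1  1 -1] [110 128 149 161 177 191 199 202 202 199 198 196 190]
196 [ 2 -1  1  1  1  0  0  0  0  0 -1  0  1] [102 117 131 138 142 146 150 155 162 169 178 183 179]
[270.93596213 192.43039246]
```

The force rise over the free baseline is 2.8 N, so the plunger is about 7 mm in. The tip shows at (270.9,192.2) against the disc centre at (270.95,192.15). I hand the job in.

```bash
python3 -c "
from workcell import bot
print(bot.job_done())"
```

```text
the job is handed in; nothing more can be done
None
```

I handed the job in at about 35 s on the robot's clock: both loose coupons lie flat in their nests, and the gripper holds the probe upright on the large coupon's mark, plunger about 7 mm in (2.8 N); no verdict came back, and I viewed 11 pictures, one over the limit of 10.

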